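Lock a bayonet hood over a sample tube

ROBOT

A 6-joint arm with a two-finger parallel gripper is mounted at the origin on a cart in front of the work surface, level with it; the furniture and walls round the work are solid. World frame = base frame: x ahead of the robot, y to its left, z up, the work surface at z = 0. Lengths are in mm, angles in rad, forces in N, time in s.
With the tool pointing down it reaches from about 325 to 850 mm from the base axis. Payload 15.5 kg.
Tool frame: the origin (TCP) lies at the very end of the fingers, on their centre line; the grasp point (between the pads) lies 19 mm behind it (hold_point_z is the distance from the TCP to the grasp point, in mm); x points along the fingers, z is the direction in which the jaws open and shut, and the axes are right-handed (so a half turn about x gives the same grasp; the last joint's range is limited). The gripper opens to 91 mm and grips with 3 to 60 N. Pads are 32 mm wide; open, the fingers measure 118 mm over their backs; the gripper's body (76 mm by 178 mm) begins 60 mm behind the grasp point.
Start: joints at [1.024, 0.494, 1.345, -0, 1.302, -0.096], TCP at [272.299, 562.565, 181.715] pointing down, gripper open.
Joint ranges: [-2.91, 2.91], [-0.82, 2.16], [0.22, 2.67], [-1.22, 4.37], [0.12, 2.79], [-3.08, 3.08]. Speed limits (rad/s): [1.89, 1.89, 2.57, 3.01, 3.01, 3.01].

INTERFACE

Orientations are given as [roll, pitch, yaw] about the fixed x, y, z axes, in that order (R = Rz(yaw) Ry(pitch) Rx(roll)).
In Python, from plant import * gives the robot as it stands. The module is installed in compiled form; this text tells all that it offers.
- The arm moves only by the shell command python3 -m inch 'ROWS' [FORCE]. ROWS is JSON, a list of rows, each a list of 7 numbers: the opening, from -1 (shut) to 1 (fully open), so that 0 is half open, then the shift along the tool's x, y, z in mm, then the turn, a rotation vector about the tool's x, y, z in rad. A call has 1 to 20 rows; each row shifts and turns the commanded pose from where the row before left it, along the tool's axes as they then stand; what a row does not reach is not made up. A row lasts 1/8 s, in which the tool goes at most 62.5 mm and 10.7 degrees, less where a joint would pass 70% of its speed; a pose out of reach is approached as far as the arm can. A call is refused whole if a number of a shift passes 62.5 or a number of a turn 0.188, either way. A call with a gripper value outside its range is refused whole. The fingers move at their own pace and stop on an object; FORCE is the grip in N (left out, the last holds). Time passes only in rows, so rows that do not move let the fingers close. It gives the time, the measured TCP pose, the force and the opening at its end, in the units of the state.
- read_state(): the state, without advancing time (a new reading comes with each control period).
- read_camera(name): name is "side" or "top" or "wrist"; returns a dict with "frame" (400x640x3 uint8, blue, green, red), "intrinsics" (3x3 intrinsics, pixels), "xyz" and "orientation" of the camera in the world. Camera axes: x right, y down, z forward; pixel columns grow to the right and rows downward; lengths in mm; the calibration is good to about 2 mm. A picture is of the moment at which its call begins. There is no depth.
- hand_in(): hands the job in, once; it reports no verdict.
Trained networks look in a picture, given as the dict that the camera call returned (one of the last four; its "shot" number tells which), for a name from the list of things; names that differ only in an ending like _2 or _b are one class to them, and where a whole thing is asked for, a point or a joint stands for the part that bears it (a point fixed in the world has none). Each returns a list of dicts, best first, with "conf" (0 to 1); they miss things now and then, are a little off and sometimes report something else, mostly with a low value. They report only what shows in the picture. A call takes as long as a camera call.
- cut_out(picture, label): "pixels" (400x640 bool, what is visible of it) and "box" ([left, top, right, bottom] in pixels, round what is visible of it).
The state is a dict: "clock": time; "joints": joint angles; "joint_vel": joint speeds; "effort": joint torques, N m; "tool_pos": TCP position; "orientation": TCP orientation; "ft_force": force on the tool from outside, world axes, zero at the start; "ft_torque": the same for the moment, N m; "grip_width": opening from 0.0 (shut) to 1.0 (fully open).
Only numpy, scipy, OpenCV 4.12 (cv2) and the standard library are available. Lean on these libraries where they do the work, as an engineer would, in place of code of your own. Each camera call takes 0.05 s, during which the arm holds its last target.

TASK

Lower the sample tube from the wooden rack gently, not dropped, to the bottom of the white well in the blue vessel. Then set the red hood over it, its two pins in the collar's two slots, push it down against the spring, twist it clockwise (seen from above) a full quarter turn to its stop, and finish while still gripping it there. Leave the beaker, label roll and timer where they are.

Things in the scene. Friction and masses are not known exactly. Their poses are not given: they have to be found in the camera images.
- vessel: blue round bayonet vessel, fixed to the bench: foot 112 mm across, housing 85 mm across, 60 mm high to the top of its dark grey collar. Origin: centre of its underside; z up; x runs along the two entry slots of the collar. The white well stands on its axis.
- well_mouth (a point): centre of the mouth of the white well, 66 mm above the vessel's underside, on its axis. The well is a round hole 19 mm across, funnelled to about 22 mm at the mouth, 58 mm deep (floor 8 mm above the vessel's underside); 27 mm outside. With the tube at the bottom, the tube's top stands 100 mm above the vessel's underside.
- collar (a point): centre of the collar's top, 60 mm above the vessel's underside. The collar is a ledge 6 mm thick with a round opening 49 mm across and two radial slots 12 mm wide along +x and -x of the vessel, reaching 42 mm from the axis. Orange dots flank each slot, green dots lie a quarter turn away. A brass spring follower lies below the slots.
- hood_center (a point): centre of the loose red hood (0.12 kg, 68 mm high, standing upright, hollow, open below): on its axis, 34 mm above its lower rim; z up. Skirt 27 mm high, round, 44 mm outside, 34 mm bore; above it a box 44 mm long (x) and 38 mm wide (y), cavity 30 x 30 mm. Grip it across the 38 mm, 10 to 20 mm above this point.
- hood_pins (a point): on the hood's axis, 6 mm above its lower rim, level with its two steel pins: 8 mm thick, along +x and -x of the hood, to 32 mm from the axis (white marks on the roof point to them; a half turn fits too). Above the vessel's underside this point is at 56 mm when the pins meet the follower, below 50 mm when they pass under the ledge, 48 mm when bottomed.
- tube_center (a point): centre of the sample tube, 92 mm long, 14 mm thick, 0.02 kg, with a pale blue-grey cap 17 mm thick and 22 mm long; on its axis (z), 46 mm from either end. It stands upright in a white sleeve in the rack (2 degrees of play), its top about 30 mm above the rack; grip it by the cap, about 10 mm below its top.
- rack: the wooden tube rack, fixed, 233 (x) x 60 (y) x 78 mm high; origin: centre of its underside
- press (a joint): how far the spring-loaded follower ring under the collar has been pushed down by the hood's pins, m: 0 free, 0.008 bottomed; pins under the ledge hold it at about 0.006. The spring takes 3 N at the start and about 6 N at the bottom
- turn (a joint): how far the follower has been turned clockwise (seen from above) by the hood's pins, rad: 0 at the slots, 1.57 at its stop. A return spring opposes it with 0.05 N m at 0 to 0.13 N m at the stop. Let go, it springs back to 0 and lifts the hood. The pins have about 0.04 rad of play in it
- beaker: glass beaker, loose bystander, 71 mm across, 93 mm high; origin: centre of its underside
- label_roll: white label roll, loose bystander, 60 mm across, 26 mm high; origin: centre of its underside
- timer: small white timer, loose bystander, 62 x 62 x 19 mm; origin: centre of its underside

How it is judged (in metres and radians):
On the way, in this order (a step that is already met when the one before it is completed fails the run):
1. the tube is lowered to the bottom of the well while the fingers still hold it (its lower end within 8 mm of the floor) (z of tube_center in the frame of vessel below 0.062 m and horizontal distance between tube_center and vessel below 0.006 m and contact force between the fingers and tube above 0.3 N), for 0.05 s.
2. the hood stands over the tube with its pins in the slots and is pushed down at least 5 mm against the spring, before it is twisted (value of joint press above 0.005 m and value of joint turn below 0.35 rad and horizontal distance between hood_center and vessel below 0.006 m and contact force between the fingers and hood above 1 N), for 0.05 s.
At the end, for the whole second after the job is handed in: Tube at the bottom of the well (within 6 mm); hood centred within 6 mm, upright within 0.12 rad, pins under the ledge (follower down over 4 mm, hood centre under 81 mm above the vessel's underside), turned at least 1.35 rad, still, and gripped by the fingers (over 2 N) (value of joint turn above 1.35 rad and value of joint press above 0.004 m and horizontal distance between each of hood_center, tube_center and vessel below 0.006 m and z of hood_center in the frame of vessel below 0.081 m and angle between hood_center's own z axis and vertical below 0.12 rad and angle between the x axis of hood_center and the x axis of vessel, either way round above 1.25 rad and contact force between the fingers and hood above 2 N and linear speed of hood below 0.02 m/s and z of tube_center in the frame of vessel below 0.06 m); the arm keeps its last pose, push and grip.
It fails at once if the tube is rammed into the vessel (more than 30 N) (contact force between tube and vessel above 30 N).
It fails at once if the beaker, label roll or timer is moved by more than 30 mm (distance of any of beaker, label_roll, timer from where it was at the start of the episode above 0.03 m).
It also fails if it takes over 72 s, if anything falls off the work surface, if the arm or the gripper's body presses on something with over 40 N, if the wrist force passes 120 N, or if a joint passes its speed limit or range.

## Working session

There is one attempt and no reset: what is moved stays moved. The work goes in short steps, Python scripts to look and compute and a shell command to move; the robot and the scene stay as the last step left them, time stands still between calls to the robot, and variables do not carry over. Pictures are saved under pics/ and viewed, and the job is handed in when it is done.

```bash
mkdir -p pics; python3 - <<'E'
from plant import *
import cv2,numpy as np
s=read_state();print(s)
for n in ["side","top","wrist"]:
    p=read_camera(n);cv2.imwrite(f"pics/{n}0.png",p["frame"]);print(n,p["xyz"],p["orientation"],np.array(p["intrinsics"]).tolist(),p["shot"])
E
```

```text
{'clock': 0.0, 'joints': array([ 1.02450286e+00,  4.94200755e-01,  1.34614212e+00, -5.56015843e-06,
        1.30244873e+00, -9.55069777e-02]), 'joint_vel': array([-0.00113701, -0.0012889 , -0.00033245,  0.00066546, -0.00040649,
        0.00079465]), 'effort': array([-3.13445351e-03, -8.78821421e+01, -3.81855905e+01,  7.04606669e-02,
        5.34397946e-02, -2.14496654e-04]), 'tool_pos': array([272.08565503, 562.21332071, 181.12362044]), 'orientation': array([ 3.05055572,  1.56959736, -2.11261827]), 'ft_force': array([-0.15705851, -0.69006769, -0.79628429]), 'ft_torque': array([ 0.03546759,  0.00999104, -0.00123143]), 'grip_width': 0.9987738002452758}
side [ 543.86580233 -863.89502053  376.23749908] [-1.91092865  0.02444088  0.01019798] [[389.267712066522, 0.0, 322.16131140156386], [0.0, 389.267712066522, 204.3560067726428], [0.0, 0.0, 1.0]] 1
top [ 312.37174407  -62.72396437 1196.6519821 ] [-2.97170748 -0.00931827 -1.54423745] [[450.60090629874816, 0.0, 325.8948332186753], [0.0, 450.60090629874816, 198.93972513568087], [0.0, 0.0, 1.0]] 2
wrist [198.0931083  598.86997399 383.14180491] [2.85220161e+00 7.96866598e-04 1.12057150e+00] [[359.0939429062745, 0.0, 322.7857722492098], [0.0, 359.0939429062745, 194.93761299888158], [0.0, 0.0, 1.0]] 3
```

View pics/side0.png

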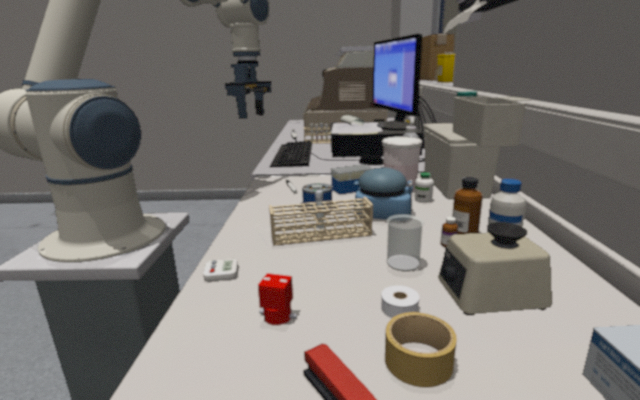

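View pics/top0.png

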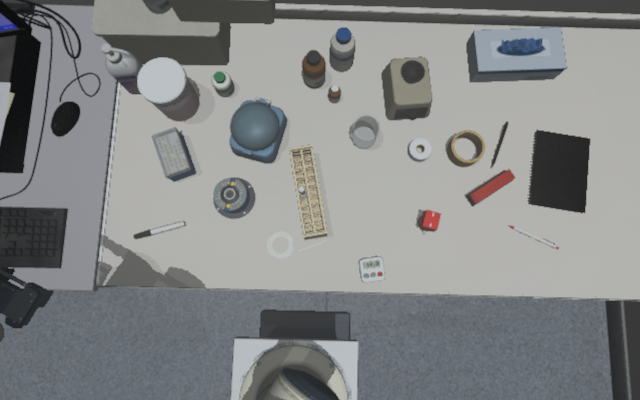

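View pics/wrist0.png

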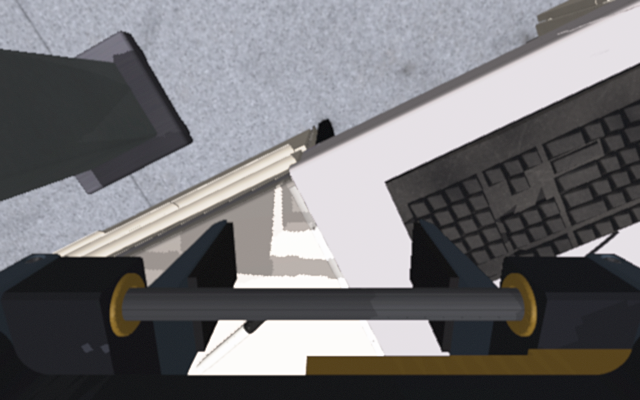

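The top view shows the vessel near (233,197), the rack near (308,192) with the tube at about (302,188), the hood at (430,220), and the timer at (372,268). The side view shows the hood at (276,298), and the vessel is partly hidden behind the rack. Next I'll segment these and locate them.

```bash
cat > h.py <<'E'
from plant import *
import cv2,numpy as np
from scipy.spatial.transform import Rotation as Ro
def RR(o): return Ro.from_euler('xyz',o).as_matrix()
def ray(p,u,v):
    d=RR(p["orientation"])@np.linalg.solve(np.array(p["intrinsics"]),[u,v,1.]); return np.array(p["xyz"]),d
def onz(p,u,v,z):
    c,d=ray(p,u,v); return c+d*(z-c[2])/d[2]
def proj(p,X):
    q=np.array(p["intrinsics"])@(RR(p["orientation"]).T@(np.asarray(X,float)-p["xyz"])); return q[:2]/q[2]
E
python3 - <<'E'
from h import *
p=read_camera("top")
for l in ["vessel","hood_center","tube_center","rack","beaker","label_roll","timer"]:
    for r in cut_out(p,l)[:2]:
        m=r["pixels"];ys,xs=np.nonzero(m);print(l,round(r["conf"],2),r["box"],xs.mean().round(1),ys.mean().round(1),len(xs),cv2.minAreaRect(np.c_[xs,ys].astype(np.float32)))
f=p["frame"]
cv2.imwrite("pics/t1.png",cv2.resize(f[140:260,200:340],None,fx=5,fy=5,interpolation=cv2.INTER_CUBIC))
cv2.imwrite("pics/t2.png",cv2.resize(f[200:240,405:455],None,fx=12,fy=12,interpolation=cv2.INTER_CUBIC))
for n,u,v,z in [("vessel",233,196,60),("tube",301.5,188.5,108),("hood",430,220,68)]: print(n,onz(p,u,v,z))
E
```

```text
vessel 0.9 [213.1, 175.9, 254.4, 218.9] 233.1 196.5 1333 ((233.5, 196.5), (39.0, 41.0), 90.0)
hood_center 0.89 [416.7, 210.2, 437.3, 231.3] 428.0 220.5 396 ((427.05889892578125, 221.2647247314453), (21.585670471191406, 23.283418655395508), 14.03624439239502)
hood_center 0.44 [403.6, 137.5, 431.9, 163.7] 418.6 148.9 411 ((418.75006103515625, 148.75001525878906), (21.92030906677246, 22.62741470336914), 45.0)
tube_center 0.56 [299.5, 183.6, 304.8, 194.2] 301.6 189.4 73 ((301.5, 189.5), (9.0, 7.0), 90.0)
rack 0.82 [286.8, 145.9, 328.4, 235.5] 307.7 191.6 2086 ((307.3965759277344, 191.16851806640625), (92.58032989501953, 23.679880142211914), 80.36246490478516)
beaker 0.91 [350.4, 113.2, 382.2, 149.8] 364.4 130.9 826 ((363.8000183105469, 130.90000915527344), (27.280029296875, 35.7770881652832), 26.56505012512207)
label_roll 0.68 [405.3, 136.4, 430.6, 161.2] 418.6 148.7 412 ((418.800048828125, 148.90000915527344), (21.913463592529297, 23.25510597229004), 26.56505012512207)
timer 0.73 [358.6, 256.9, 383.9, 279.4] 371.3 268.8 544 ((371.229736328125, 268.8783874511719), (23.837852478027344, 23.50905418395996), 80.53767395019531)
vessel [508.50885597 169.55019763  60.        ]
tube [523.68640571  -7.22565714 108.        ]
hood [ 459.63278114 -332.48266404   68.        ]
```

```bash
python3 - <<'E'
from h import *
p=read_camera("side")
for l in ["vessel","hood_center","tube_center","rack","beaker","label_roll","timer"]:
    for r in cut_out(p,l)[:2]:
        m=r["pixels"];ys,xs=np.nonzero(m);print(l,round(r["conf"],2),r["box"],xs.mean().round(1),ys.mean().round(1),len(xs))
f=p["frame"]
cv2.imwrite("pics/s1.png",cv2.resize(f[170:330,230:430],None,fx=4,fy=3.75,interpolation=cv2.INTER_CUBIC))
E
```

```text
vessel 0.65 [302.1, 181.9, 336.0, 212.3] 316.3 192.2 488
hood_center 0.84 [256.7, 271.4, 298.4, 326.9] 276.1 298.9 1602
tube_center 0.56 [320.6, 193.2, 321.3, 206.3] 319.5 197.6 77
rack 0.56 [271.7, 196.9, 373.8, 247.2] 321.4 221.7 3632
beaker 0.6 [384.7, 214.1, 424.1, 272.1] 404.2 242.3 1846
label_roll 0.67 [383.1, 282.4, 418.2, 316.0] 399.2 300.6 996
timer 0.69 [198.4, 258.3, 238.5, 287.2] 220.7 270.0 725
timer 0.33 [302.1, 182.0, 333.6, 211.7] 316.5 192.3 568
```

View pics/t1.png

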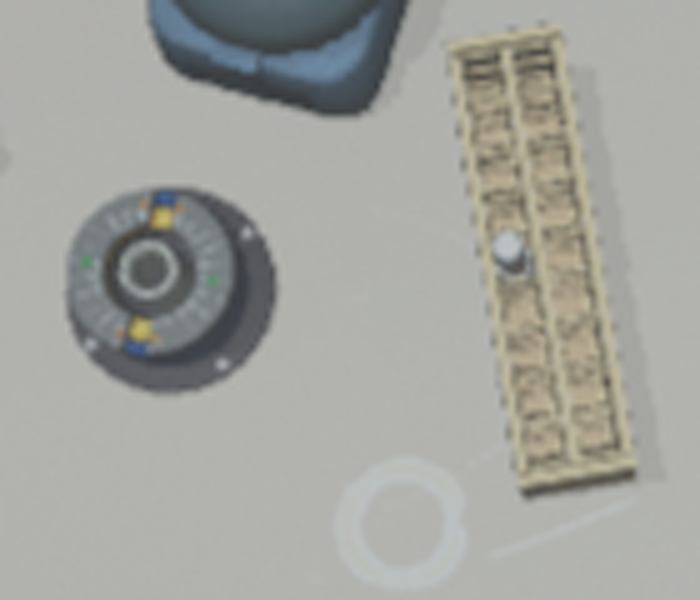

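View pics/t2.png

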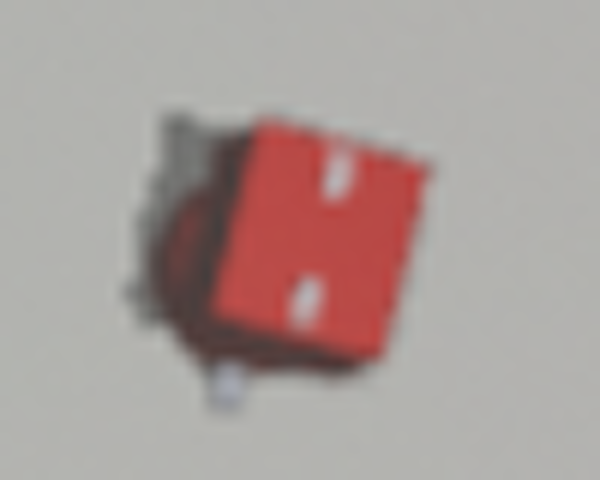

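View pics/s1.png

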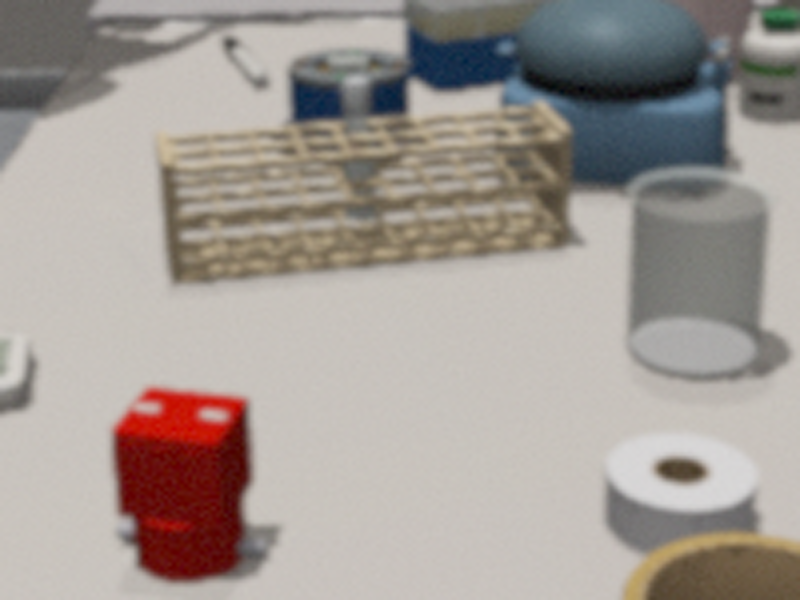

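```bash
python3 - <<'E'
from h import *
s=read_state();R=RR(s["orientation"]);print(R.round(3)); z=R[:,2];print("jaw yaw",np.degrees(np.arctan2(z[1],z[0])), s["clock"])
p=read_camera("top")
def w(x,y,k,u0,v0,h): return onz(p,u0+(x+.5)/k-.5,v0+(y+.5)/k-.5,h)
V=lambda x,y,h:w(x,y,5,200,140,h)
print("tube top",V(507,245,108),"base of cap?",V(514,266,86))
print("well",V(148,268,66),"green mid",(V(87,262,60)+V(213,280,60))/2)
g=V(213,280,60)-V(87,262,60);print("green ang+90",np.degrees(np.arctan2(g[1],g[0]))+90,np.linalg.norm(g[:2]))
a=V(165,200,57)-V(136,348,57);print("slot ang",np.degrees(np.arctan2(a[1],a[0])),np.linalg.norm(a[:2]),(V(165,200,57)+V(136,348,57))/2)
H=lambda x,y:w(x,y,12,405,200,68)
c=[H(262,120),H(432,165),H(378,360),H(212,312)]
print("hood",np.mean(c,0),[np.degrees(np.arctan2(*(d[1::-1]))) for d in (c[0]-c[3],c[1]-c[2],c[1]-c[0],c[2]-c[3])],[np.linalg.norm(c[i]-c[i-1]) for i in range(4)])
m=H(338,175)-H(307,303);print("marks",np.degrees(np.arctan2(m[1],m[0])))
R2=V(450,45,78);print([V(x,y,78) for x,y in((450,45),(562,35),(632,470),(525,490))])
# wrist cam in tool frame
q=read_camera("wrist");print("cam in tool",R.T@(np.array(q["xyz"])-s["tool_pos"]),(R.T@RR(q["orientation"])).round(3))
E
```

```text
[[ 0.    -0.9    0.436]
 [-0.     0.436  0.9  ]
 [-1.    -0.    -0.   ]]
jaw yaw 64.1739126142148 0.95
tube top [523.40110732  -6.00577773 108.        ] base of cap? [517.05256347  -8.74896918  86.        ]
well [514.43341762 178.42219894  66.        ] green mid [513.9768861  178.59627824  60.        ]
green ang+90 -6.619104994119752 65.36369950303003
slot ang -7.364397293323406 78.14196075991987 [513.1725541  178.83709113  57.        ]
hood [ 461.11597713 -335.77718161   68.        ] [np.float64(-14.962763601403513), np.float64(-16.12354584417863), np.float64(-103.49516441908244), np.float64(-104.74984992099179)] [np.float64(42.525647470501156), np.float64(36.86771333034309), np.float64(43.34509034021891), np.float64(35.977779382202066)]
marks -14.157476520016365
[array([632.87988505,  28.53816715,  78.        ]), array([639.87360314, -28.73625749,  78.        ]), array([417.0901793 , -70.63154784,  78.        ]), array([405.69819088, -17.81236704,  78.        ])]
cam in tool [-201.95862545   82.60149348    0.50138635] [[-0.    -0.285  0.958]
 [ 0.001 -0.958 -0.285]
 [ 1.     0.     0.   ]]
```

```bash
python3 -m inch '[[1,-40,0,0,0,0,0],[1,0,-39.4,-33.5,0,0,0],[1,0,-39.4,-33.5,0,0,0],[1,0,-39.4,-33.5,0,0,0],[1,0,-39.4,-33.5,0,0,0],[1,0,-39.4,-33.5,0,0,0],[1,0,-39.4,-33.5,0,0,0],[1,0,-39.4,-33.5,0,0,0],[1,0,-39.4,-33.5,0,0,0],[1,0,-39.4,-33.5,0,0,0],[1,0,-39.4,-33.5,0,0,0],[1,0,-39.4,-33.5,0,0,0],[1,0,-39.4,-33.5,0,0,0],[1,0,0,0,0,0,0],[1,0,0,0,0,0,0]]' 12
python3 - <<'E'
from h import *
s=read_state();print(s["tool_pos"],s["orientation"],s["joints"],s["clock"])
p=read_camera("wrist");f=p["frame"].copy();cv2.imwrite("pics/w1.png",f)
print(p["xyz"],p["orientation"])
for r in cut_out(p,"tube_center")[:2]: print(r["conf"],r["box"])
for X in [(523.4,-6,108),s["tool_pos"]]: print(proj(p,X))
E
```

```text
clock: 2.92
tool_pos: [522.4, -5.1, 221.6]
orientation: [1.47, 1.57, 2.589]
ft_force: [-0.7, 0.4, 0.9]
grip_width: 1.001
[522.43564571  -5.14475167 221.60615904] [1.46989161 1.57031555 2.5892456 ] [-1.24319658e-01  3.09443736e-01  1.53852364e+00  2.07451321e-04
  1.29406269e+00 -1.24373036e+00] 2.925
[448.42214081  31.29044593 423.58672255] [ 2.85257959e+00 -3.56088950e-04  1.11993722e+00]
0.66 [318.8, 163.7, 331.7, 187.6]
[321.67917645 184.28403157]
[321.76744915 230.50840349]
```

View pics/w1.png

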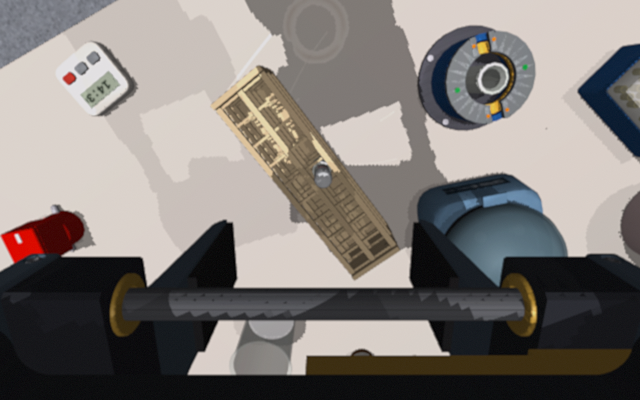

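```bash
python3 - <<'E'
from h import *
f=cv2.imread("pics/w1.png")
cv2.imwrite("pics/w1a.png",cv2.resize(f[150:200,290:355],None,fx=12,fy=12,interpolation=cv2.INTER_CUBIC))
cv2.imwrite("pics/w1b.png",cv2.resize(f[20:135,410:540],None,fx=5,fy=5,interpolation=cv2.INTER_CUBIC))
E
```

```text
(no output)
```

View pics/w1a.png

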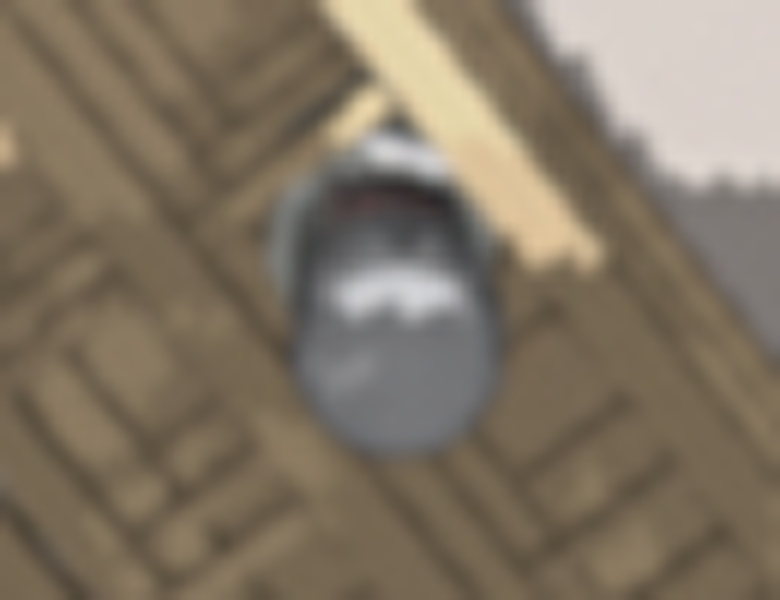

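View pics/w1b.png

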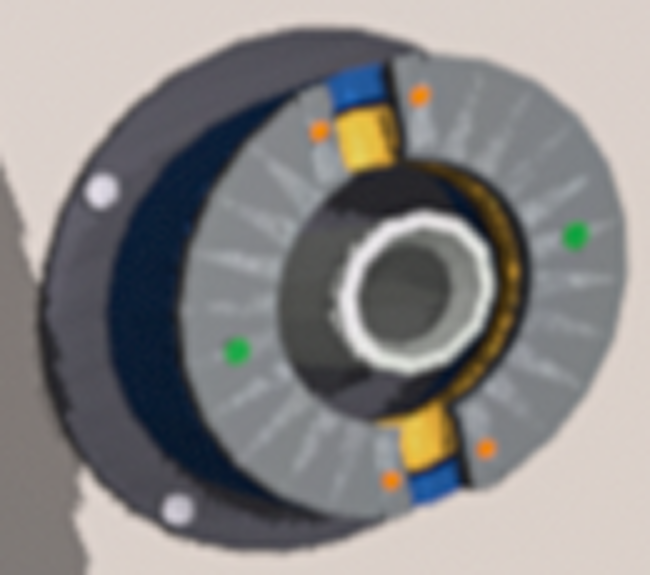

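```bash
python3 - <<'E'
from h import *
p=read_camera("wrist")
print("tube",onz(p,322.7,179.4,108))
W=lambda x,y,h:onz(p,410+(x+.5)/5-.5,20+(y+.5)/5-.5,h)
print("green",(W(575,236,60)+W(237,351,60))/2,"well",W(418,290,66))
g=W(575,236,60)-W(237,351,60);print(np.degrees(np.arctan2(g[1],g[0]))-90,np.linalg.norm(g))
o=[W(320,131,60),W(421,96,60),W(392,481,60),W(487,449,60)];print(np.mean(o,0));a=o[0]+o[1]-o[2]-o[3];print(np.degrees(np.arctan2(a[1],a[0])))
E
```

```text
tube [519.60497482  -2.47020892 108.        ]
green [510.40724898 181.54111755  60.        ] well [509.79807433 181.5976498   66.        ]
-7.054937510949472 65.82198464512472
[510.50565522 181.76148024  60.        ]
173.0258397799155
```

```bash
python3 - <<'E'
from h import *
p=read_camera("side"); f=p["frame"]
c,d=ray(p,318.6,191)
for y in(-6,-2): 
    t=(y-c[1])/d[1];print(c+d*t)
for X in [(523.4,-6,108),(519.6,-2.5,108),(514,178.5,66),(510,181.6,66)]: print(proj(p,X))
cv2.imwrite("pics/s2.png",cv2.resize(f[175:235,285:350],None,fx=12,fy=10,interpolation=cv2.INTER_CUBIC))
E
```

```text
[520.26952123  -6.         105.58459296]
[520.15950179  -2.         104.32265345]
[319.92685435 189.97431018]
[318.31092187 189.5558687 ]
[317.98873494 184.64468935]
[316.58286921 184.35716035]
```

View pics/s2.png

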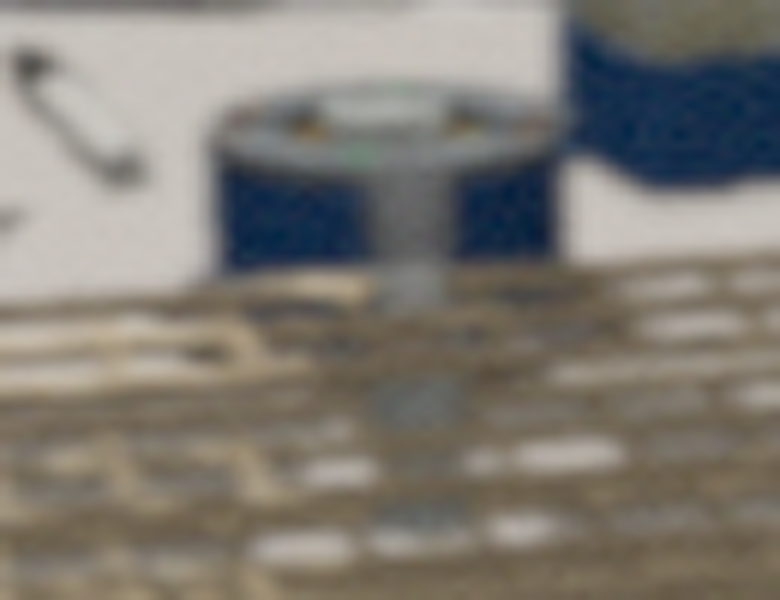

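```bash
python3 -m inch '[[1,40,1.7,0.4,0,0,0],[1,40,0,0,0,0,0],[1,30,0,0,0,0,0],[1,20,0,0,0,0,0],[1,10,0,0,0,0,0],[1,0,0,0,0,0,0]]' 12
python3 - <<'E'
from h import *
s=read_state();print(s["tool_pos"],s["orientation"],s["clock"])
p=read_camera("wrist");f=p["frame"].copy();cv2.imwrite("pics/w2.png",f)
for r in cut_out(p,"tube_center")[:2]: print(r["conf"],r["box"])
T=s["tool_pos"]
R=RR(s["orientation"])
for X in [T,T-19*R[:,0],T-27*R[:,0]]: print(proj(p,X))
E
```

```text
clock: 3.88
tool_pos: [521.2, -3.8, 81.6]
orientation: [1.871, 1.57, 2.991]
ft_force: [0.3, -0.1, 0.1]
grip_width: 0.998
[521.16612367  -3.77836125  81.6174946 ] [1.87090455 1.57017026 2.99149982] 3.875
0.81 [305.8, 208.7, 334.3, 257.7]
[321.79677464 230.47235587]
[321.71611323 243.51892552]
[321.67755523 249.75548477]
```

View pics/w2.png

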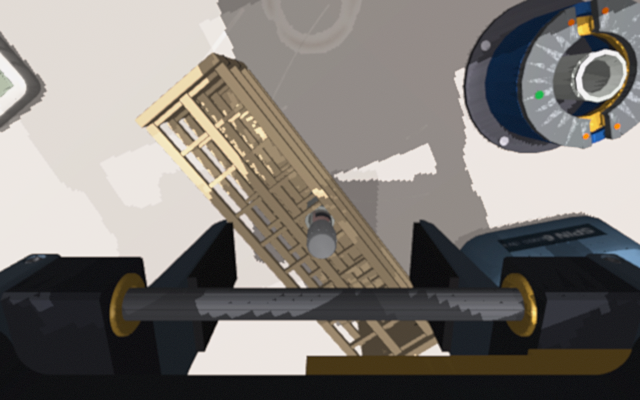

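```bash
python3 -m inch '[[-1,0,0,0,0,0,0],[-1,0,0,0,0,0,0],[-1,0,0,0,0,0,0],[-1,0,0,0,0,0,0],[-1,0,0,0,0,0,0],[-1,0,0,0,0,0,0]]' 15
```

```text
clock: 4.72
tool_pos: [521.3, -4.1, 81.7]
orientation: [1.761, 1.571, 2.881]
ft_force: [-0.8, 0.0, -0.7]
grip_width: 0.376
```

```bash
python3 -m inch '[[-1,0,0,0,0,0,0],[-1,0,0,0,0,0,0],[-1,0,0,0,0,0,0],[-1,0,0,0,0,0,0]]' 15
python3 - <<'E'
from h import *
p=read_camera("wrist");f=p["frame"].copy();cv2.imwrite("pics/w3.png",f)
for r in cut_out(p,"tube_center")[:2]: print(r["conf"],r["box"])
E
```

```text
clock: 5.22
tool_pos: [521.4, -4.2, 81.7]
orientation: [0.225, 1.571, 1.345]
ft_force: [-0.1, -1.0, -0.4]
grip_width: 0.008
0.67 [311.8, 207.2, 329.5, 223.0]
```

View pics/w3.png

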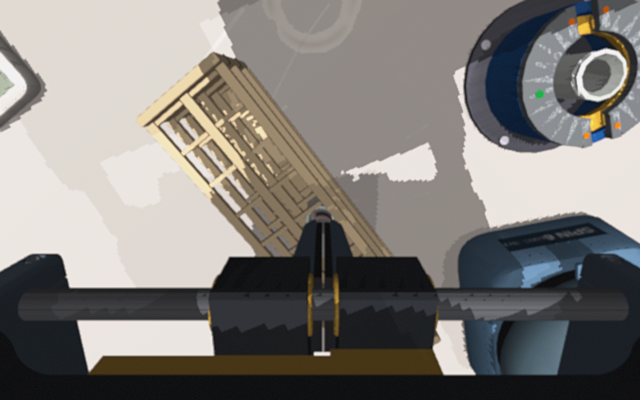

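```bash
python3 - <<'E'
from h import *
f=cv2.imread("pics/w3.png")
cv2.imwrite("pics/w3a.png",cv2.resize(f[190:290,270:370],None,fx=6,fy=6,interpolation=cv2.INTER_CUBIC))
p=read_camera("side"); f=p["frame"]
for r in cut_out(p,"tube_center")[:2]: print(r["conf"],r["box"])
cv2.imwrite("pics/s3.png",cv2.resize(f[120:240,260:390],None,fx=6,fy=5,interpolation=cv2.INTER_CUBIC))
E
```

```text
(no output)
```

View pics/w3a.png

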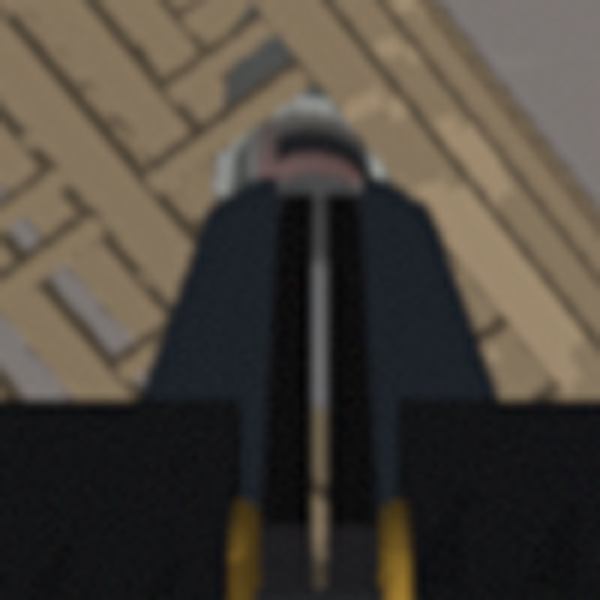

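View pics/s3.png

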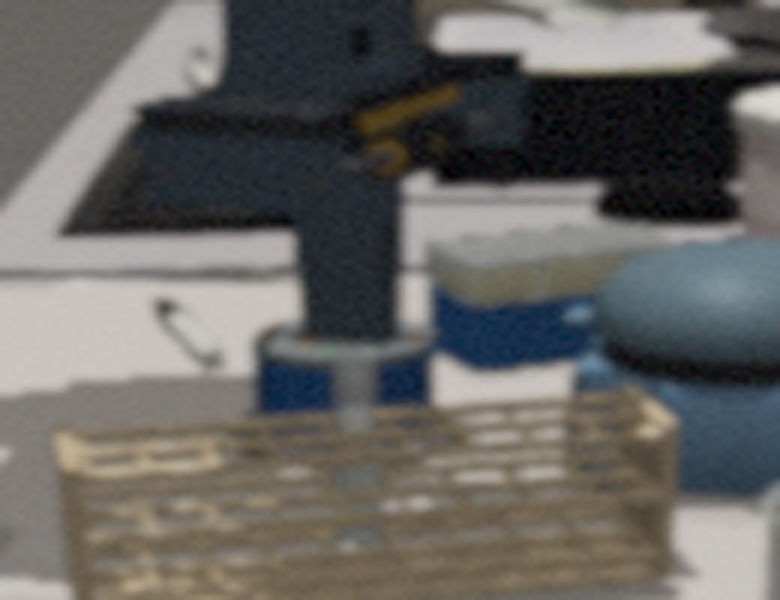

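```bash
python3 - <<'E'
from h import *
s=read_state();p=read_camera("side");T=s["tool_pos"]
for dz in(0,10,19,28,35): print(dz,proj(p,T+[0,0,dz]))
for X in[(512,180,60),(512,180-42,60),(512,180,66)]: print(proj(p,X))
q=read_camera("wrist");R=RR(s["orientation"])
for dx in(0,10,20,30): print(dx,[proj(q,T-dx*R[:,0]+y*R[:,1]+z*R[:,2]).round(1) for y,z in((16,45.5),(16,0),(-16,0))])
# rack top ends in the side view
for X in [(632.9,28.5,78),(639.9,-28.7,78),(417,-70.6,78),(405.7,-17.8,78)]: print(X,proj(p,X))
E
```

```text
0 [319.3606954  200.50905375]
10 [319.24534282 196.44421638]
19 [319.1407967  192.76018111]
28 [319.03555298 189.05156333]
35 [318.95320997 186.1499296 ]
[317.34576116 186.56170068]
[317.00558971 191.08703744]
[317.28444162 184.50583902]
0 [array([398.6, 205.4]), array([321.8, 205.3]), array([321.8, 254.6])]
10 [array([402.2, 210.9]), array([321.7, 210.9]), array([321.8, 262.1])]
20 [array([406.2, 217. ]), array([321.7, 217. ]), array([321.7, 270.4])]
30 [array([410.5, 223.7]), array([321.7, 223.7]), array([321.7, 279.4])]
(632.9, 28.5, 78) [365.84930298 196.65043798]
(639.9, -28.7, 78) [371.33837943 204.51846177]
(417, -70.6, 78) [271.09125438 212.94064476]
(405.7, -17.8, 78) [269.27262521 204.93124678]
```

```bash
python3 -m inch '[[-0.1,-2,3.5,0,0,0,0],[-0.1,0,0,0,0,0,0],[-0.1,0,0,0,0,0,0],[-0.1,0,0,0,0,0,0],[-0.1,0,0,0,0,0,0],[-0.1,0,0,0,0,0,0]]' 15
python3 - <<'E'
from h import *
p=read_camera("wrist");f=p["frame"].copy();cv2.imwrite("pics/w4.png",f[150:400,170:490])
E
```

```text
clock: 6.28
tool_pos: [518.2, -2.7, 83.7]
orientation: [2.137, 1.571, -3.026]
ft_force: [-0.4, -0.5, 0.1]
grip_width: 0.454
```

View pics/w4.png

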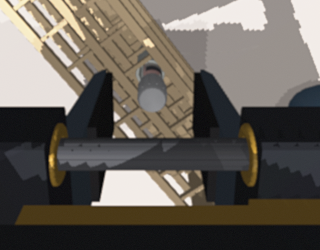

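The cap is now centred between the fingers: its top is at about (321,249) and the midpoint between the fingers is about 323. In both the side and wrist views the fingertips end about 30 mm above the reported TCP. I'll lower in steps while watching the force.

```bash
python3 -m inch '[[-0.1,15,0,0,0,0,0],[-0.1,10,0,0,0,0,0],[-0.1,5,0,0,0,0,0],[-0.1,0,0,0,0,0,0]]' 15
python3 - <<'E'
from h import *
p=read_camera("side");f=p["frame"].copy();cv2.imwrite("pics/s5.png",cv2.resize(f[120:240,260:390],None,fx=6,fy=5,interpolation=cv2.INTER_CUBIC))
E
```

```text
clock: 6.82
tool_pos: [517.9, -2.6, 53.2]
orientation: [1.907, 1.57, 3.027]
ft_force: [-0.5, 0.2, 0.1]
grip_width: 0.449
```

View pics/s5.png

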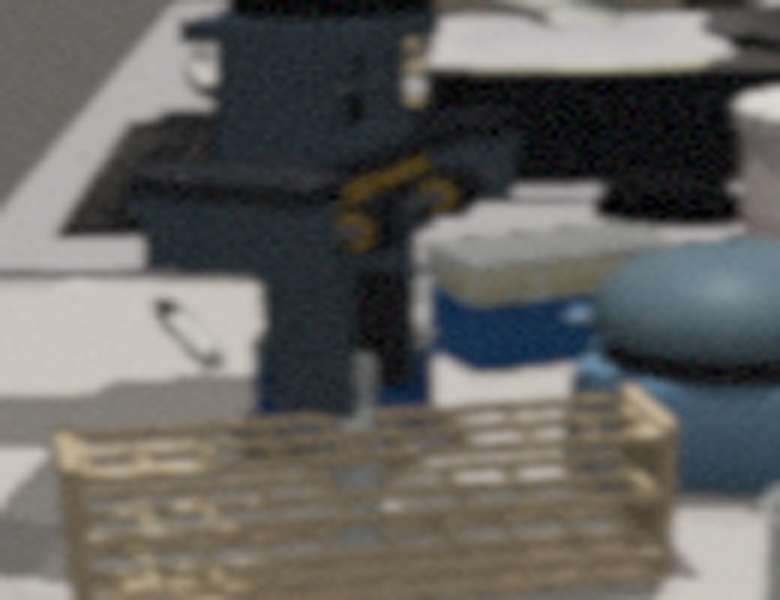

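The fingers now straddle the cap just above the rack, with no contact force. Closing.

```bash
python3 -m inch '[[-1,0,0,0,0,0,0],[-1,0,0,0,0,0,0],[-1,0,0,0,0,0,0],[-1,0,0,0,0,0,0],[-1,0,0,0,0,0,0],[-1,0,0,0,0,0,0]]' 15
```

```text
clock: 7.62
tool_pos: [518.3, -2.8, 53.8]
orientation: [-1.934, 1.571, -0.814]
ft_force: [-0.2, -2.3, 2.6]
grip_width: 0.174
```

```bash
python3 -m inch '[[-1,0,0,0,0,0,0],[-1,-10,0,0,0,0,0],[-1,-25,0,0,0,0,0],[-1,-30,0,0,0,0,0],[-1,-30,0,0,0,0,0],[-1,-15,0,0,0,0,0],[-1,0,0,0,0,0,0]]' 15
python3 - <<'E'
from h import *
p=read_camera("side");f=p["frame"].copy();cv2.imwrite("pics/s6.png",cv2.resize(f[100:240,260:390],None,fx=5,fy=4,interpolation=cv2.INTER_CUBIC))
p=read_camera("wrist");f=p["frame"].copy();cv2.imwrite("pics/w6.png",f)
E
```

```text
clock: 8.5
tool_pos: [518.7, -2.6, 164.4]
orientation: [-1.139, 1.569, -0.019]
ft_force: [-1.5, 0.4, -0.1]
grip_width: 0.174
```

View pics/s6.png

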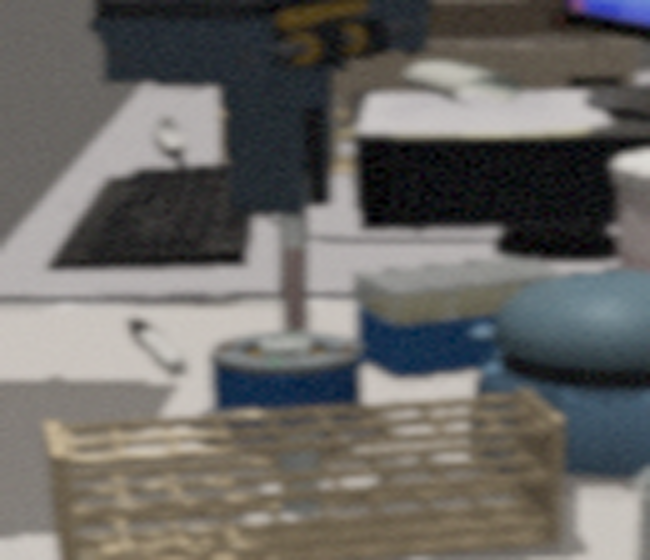

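View pics/w6.png

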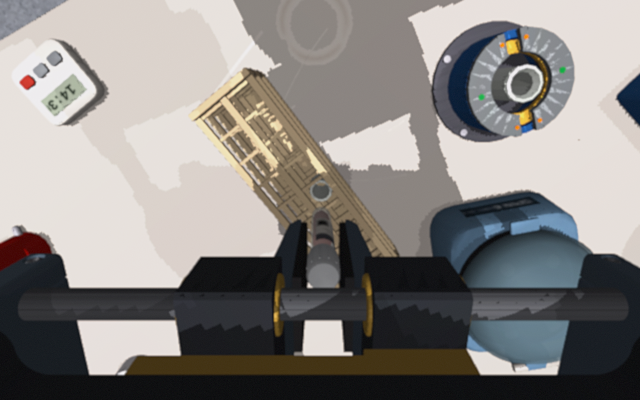

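```bash
python3 -m inch '[[-1,0,10,18,0,0,0],[-1,0,20,38,0,0,0],[-1,0,25,46,0,0,0],[-1,0,22,42,0,0,0],[-1,0,10.6,18.4,0,0,0],[-1,0,0,0,0,0,0],[-1,0,0,0,0,0,0]]' 15
python3 - <<'E'
from h import *
s=read_state();T=s["tool_pos"];R=RR(s["orientation"])
p=read_camera("wrist");f=p["frame"].copy();cv2.imwrite("pics/w7.png",cv2.resize(f[160:310,240:400],None,fx=5,fy=4,interpolation=cv2.INTER_CUBIC))
for dx in (-36,-30,30,56): print(dx,proj(p,T-R[:,0]*(-dx if 0 else dx)))
print(T,proj(p,(T[0],T[1],66)),proj(p,(510.2,181.6,66)))
p=read_camera("side");f=p["frame"].copy();cv2.imwrite("pics/s7.png",cv2.resize(f[120:220,260:390],None,fx=6,fy=6,interpolation=cv2.INTER_CUBIC))
p=read_camera("top");f=p["frame"].copy();cv2.imwrite("pics/t7.png",cv2.resize(f[130:260,170:300],None,fx=5,fy=4,interpolation=cv2.INTER_CUBIC))
E
```

```text
clock: 9.48
tool_pos: [509.8, 180.9, 163.0]
orientation: [2.406, 1.569, -2.758]
ft_force: [1.3, -0.7, -0.5]
grip_width: 0.173
-36 [321.87243997 210.96482313]
-30 [321.85383554 213.84157733]
30 [321.60531545 252.26959085]
56 [321.44331604 277.31913705]
[509.75007636 180.94840737 162.95170467] [322.14556698 187.89701243] [323.05176299 188.03281767]
```

View pics/w7.png

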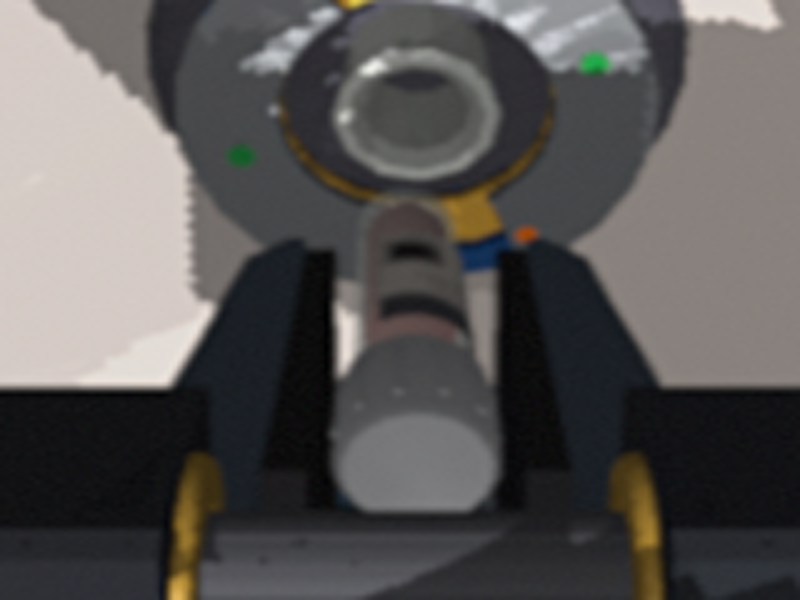

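View pics/s7.png

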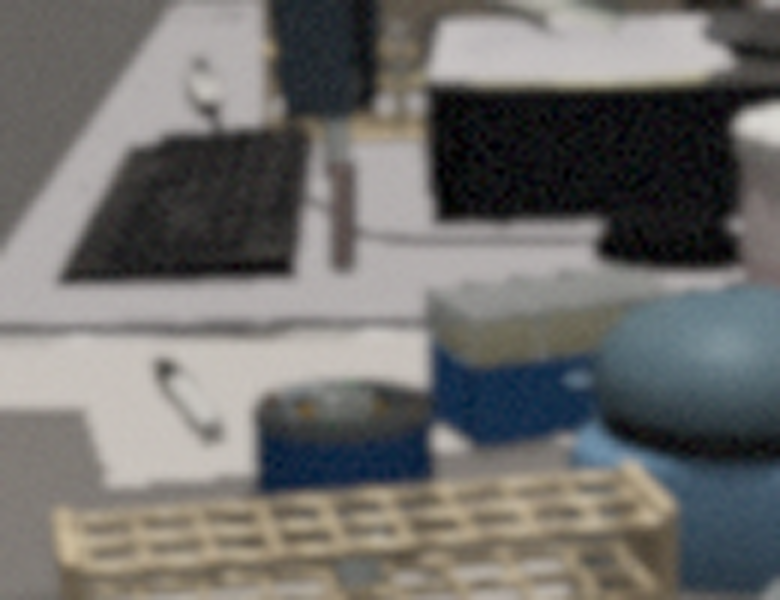

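View pics/t7.png

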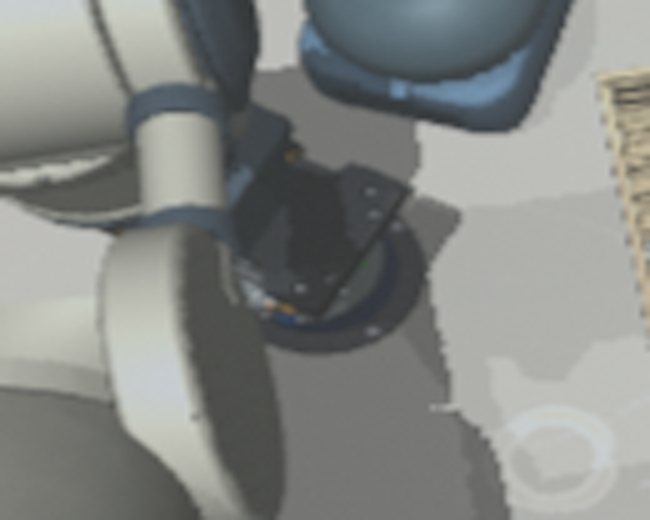

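```bash
python3 - <<'E'
from h import *
s=read_state();T=s["tool_pos"];R=RR(s["orientation"])
p=read_camera("side")
for z in (194,200,180,160,140,130,127,120): print(z,proj(p,(T[0],T[1],z)).round(2))
f=p["frame"]
for v in range(140,168,2):
    print(v,f[v,308:328].sum(1).tolist())
r=cut_out(p,"tube_center")
for q in r[:1]:
    print(q["conf"],q["box"]);m=q["pixels"]
    for v in range(int(q["box"][1]),int(q["box"][3])+1,2):
        x=np.nonzero(m[v])[0]; print(v,x.min() if len(x) else 0,x.max() if len(x) else 0)
p=read_camera("wrist");r=cut_out(p,"tube_center")
for q in r[:1]:
    print(q["conf"],q["box"]);m=q["pixels"]
    for v in range(int(q["box"][1]),int(q["box"][3])+1,4):
        x=np.nonzero(m[v])[0]; print(v,x.min() if len(x) else 0,x.max() if len(x) else 0)
E
```

```text
194 [315.24 138.74]
200 [315.17 136.5 ]
180 [315.4  143.92]
160 [315.62 151.24]
140 [315.84 158.47]
130 [315.95 162.05]
127 [315.98 163.12]
120 [316.06 165.6 ]
140 [238, 205, 236, 266, 279, 256, 258, 280, 305, 319, 339, 361, 349, 338, 352, 360, 364, 345, 330, 343]
142 [139, 135, 179, 249, 320, 343, 327, 331, 353, 369, 388, 428, 445, 450, 452, 447, 445, 434, 424, 428]
144 [126, 139, 158, 246, 362, 388, 338, 336, 357, 358, 358, 409, 474, 505, 505, 502, 505, 500, 504, 507]
146 [103, 115, 189, 305, 410, 420, 359, 336, 342, 336, 332, 404, 494, 525, 527, 529, 526, 524, 531, 530]
148 [122, 134, 200, 345, 445, 486, 437, 338, 280, 269, 292, 404, 497, 519, 528, 522, 528, 530, 520, 528]
150 [123, 176, 250, 393, 494, 512, 460, 354, 271, 251, 293, 411, 496, 520, 529, 525, 525, 527, 531, 534]
152 [130, 172, 258, 375, 453, 493, 450, 351, 268, 251, 299, 408, 496, 523, 531, 527, 529, 521, 526, 526]
154 [125, 190, 321, 396, 424, 403, 373, 307, 257, 251, 287, 411, 504, 529, 532, 525, 522, 525, 526, 522]
156 [158, 250, 385, 492, 519, 498, 441, 331, 271, 244, 290, 406, 491, 520, 527, 528, 517, 531, 522, 
[... 305 characters left out ...]
527, 520, 521]
164 [230, 394, 502, 524, 528, 515, 473, 383, 301, 298, 363, 447, 511, 527, 526, 528, 524, 530, 522, 526]
166 [394, 452, 514, 522, 528, 526, 524, 510, 494, 496, 510, 518, 526, 526, 530, 520, 527, 525, 525, 530]
0.54 [318.0, 138.3, 319.6, 163.8]
138 0 0
140 315 318
142 314 318
144 314 319
146 314 320
148 314 320
150 315 320
152 315 319
154 315 319
156 315 319
158 315 319
160 315 319
162 315 319
0.86 [309.9, 203.8, 336.1, 289.1]
203 0 0
207 317 326
211 313 329
215 312 330
219 311 331
223 311 332
227 311 332
231 310 332
235 310 333
239 310 334
243 310 334
247 310 335
251 309 336
255 307 338
259 307 339
263 307 339
267 307 340
271 307 340
275 306 340
279 307 339
283 309 337
287 0 0
```

```bash
python3 -m inch '[[-1,12,1.4,1,0,0,0],[-1,15,0,0,0,0,0],[-1,15,0,0,0,0,0],[-1,8,0,0,0,0,0],[-1,0,0,0,0,0,0]]' 15
python3 - <<'E'
from h import *
s=read_state();T=s["tool_pos"];R=RR(s["orientation"])
p=read_camera("wrist");f=p["frame"].copy();cv2.imwrite("pics/w8.png",cv2.resize(f[170:310,250:410],None,fx=5,fy=4,interpolation=cv2.INTER_CUBIC))
print(T,proj(p,(T[0],T[1],66)),proj(p,(510.2,181.6,66)))
p=read_camera("side");f=p["frame"].copy();cv2.imwrite("pics/s8.png",cv2.resize(f[130:220,280:360],None,fx=8,fy=6,interpolation=cv2.INTER_CUBIC))
E
```

```text
clock: 10.45
tool_pos: [508.9, 183.1, 113.0]
orientation: [2.252, 1.569, -2.911]
ft_force: [0.3, -0.3, 0.0]
grip_width: 0.177
[508.89787538 183.11768716 112.96955625] [321.99742374 206.11173045] [320.90543279 208.49168784]
```

View pics/w8.png

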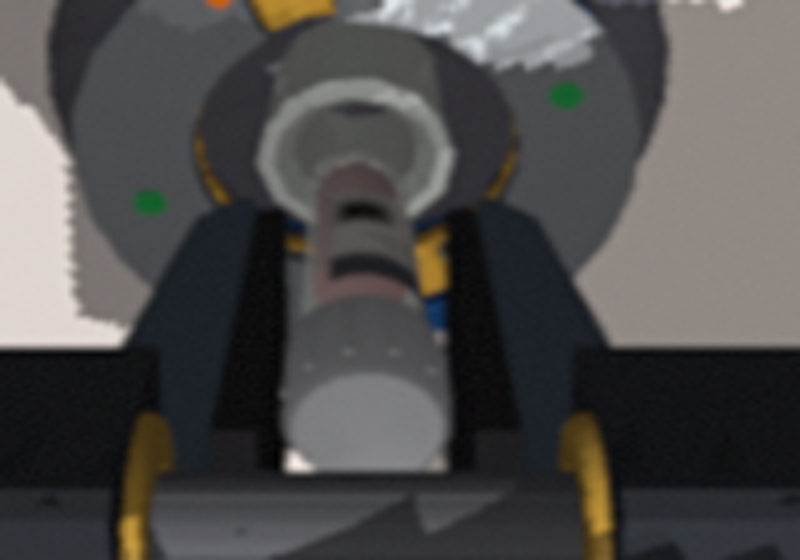

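View pics/s8.png

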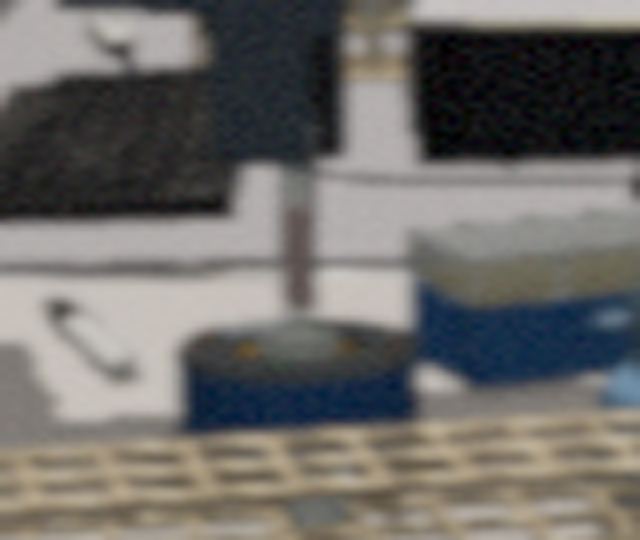

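```bash
python3 -m inch '[[-1,4,1.2,-0.5,0,0,0],[-1,5,0,0,0,0,0],[-1,0,0,0,0,0,0]]' 15
python3 - <<'E'
from h import *
s=read_state();T=s["tool_pos"];print(T,s["ft_force"],s["ft_torque"])
p=read_camera("wrist");f=p["frame"].copy();cv2.imwrite("pics/w9.png",cv2.resize(f[190:270,280:370],None,fx=8,fy=7,interpolation=cv2.INTER_CUBIC))
p=read_camera("side");f=p["frame"].copy();cv2.imwrite("pics/s9.png",cv2.resize(f[140:210,290:350],None,fx=10,fy=8,interpolation=cv2.INTER_CUBIC))
E
```

```text
clock: 10.92
tool_pos: [507.7, 183.2, 104.4]
orientation: [2.241, 1.57, -2.922]
ft_force: [-0.3, -0.6, -0.0]
grip_width: 0.176
[507.73465923 183.23633372 104.36566008] [-0.32499297 -0.61158134 -0.00206809] [-0.00733408  0.00600022 -0.02908433]
```

View pics/w9.png

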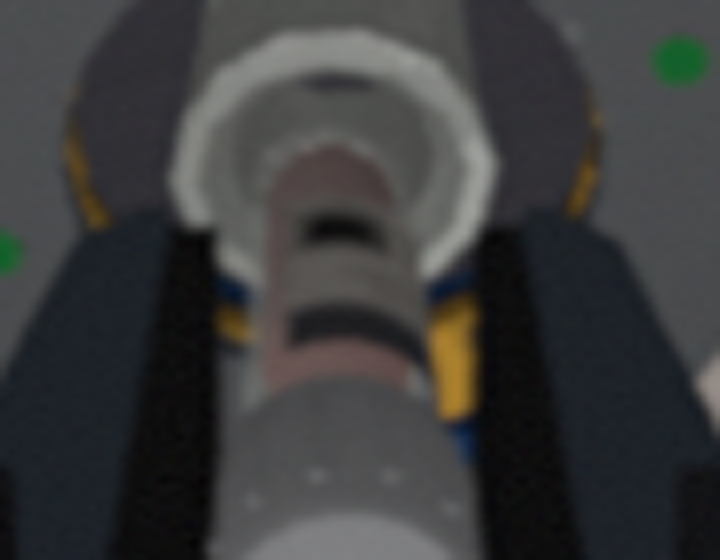

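View pics/s9.png

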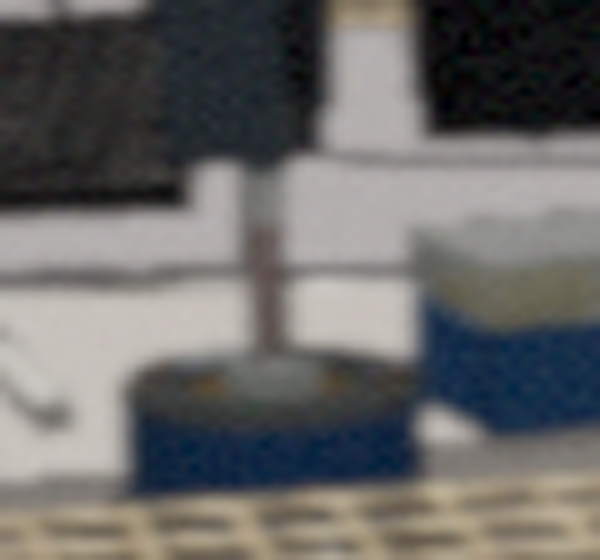

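```bash
python3 -m inch '[[-1,5,0,0,0,0,0],[-1,5,0,0,0,0,0],[-1,0,0,0,0,0,0]]' 15
python3 -c "
from h import *
s=read_state();print(s['tool_pos'],s['ft_force'],s['ft_torque'])
p=read_camera('wrist');f=p['frame'].copy();cv2.imwrite('pics/w10.png',cv2.resize(f[190:270,280:370],None,fx=8,fy=7,interpolation=cv2.INTER_CUBIC))
"
```

```text
clock: 11.4
tool_pos: [507.7, 183.2, 94.2]
orientation: [2.23, 1.57, -2.933]
ft_force: [0.2, 0.5, -0.7]
grip_width: 0.173
[507.66014981 183.18893253  94.19179697] [ 0.19489278  0.52879302 -0.65834324] [-0.00376465 -0.00488604  0.05122351]
```

View pics/w10.png

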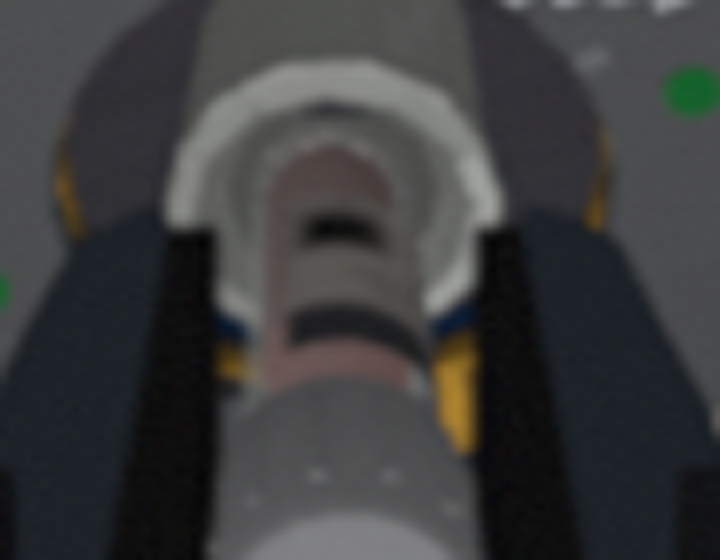

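```bash
python3 -m inch '[[-1,6,0,0,0,0,0],[-1,6,0,0,0,0,0],[-1,0,0,0,0,0,0]]' 15
python3 -c "
from h import *
s=read_state();print(s['tool_pos'],s['ft_force'],s['ft_torque'])
p=read_camera('wrist');f=p['frame'].copy();cv2.imwrite('pics/w11.png',cv2.resize(f[190:270,280:370],None,fx=8,fy=7,interpolation=cv2.INTER_CUBIC))
"
```

```text
clock: 11.82
tool_pos: [507.6, 183.2, 82.1]
orientation: [2.271, 1.57, -2.892]
ft_force: [-0.0, 0.5, 0.0]
grip_width: 0.175
[507.59352183 183.18013963  82.09812168] [-0.02455342  0.49911722  0.0484894 ] [ 0.02893918 -0.05220944 -0.00727928]
```

View pics/w11.png

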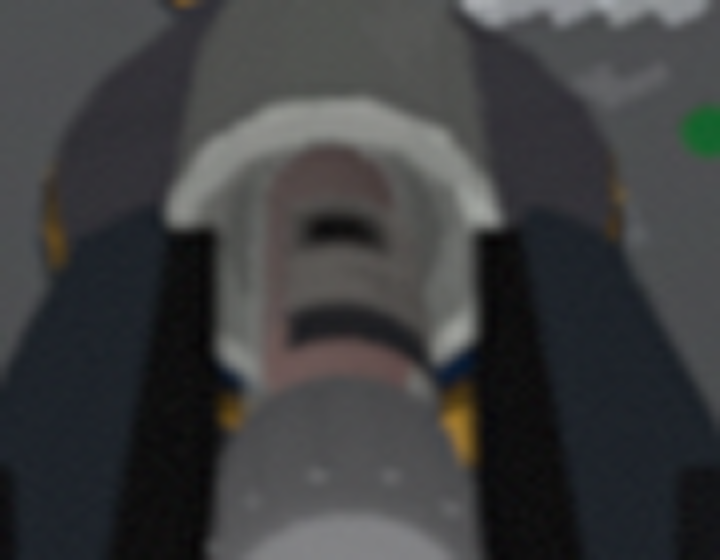

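```bash
python3 -m inch '[[-1,7,0,0,0,0,0],[-1,7,0,0,0,0,0],[-1,6,0,0,0,0,0],[-1,0,0,0,0,0,0]]' 15
python3 -c "
from h import *
s=read_state();print(s['tool_pos'],s['ft_force'],s['ft_torque'])
p=read_camera('wrist');f=p['frame'].copy();cv2.imwrite('pics/w12.png',cv2.resize(f[190:270,280:370],None,fx=8,fy=7,interpolation=cv2.INTER_CUBIC))
"
```

```text
clock: 12.38
tool_pos: [507.7, 183.2, 62.1]
orientation: [2.275, 1.57, -2.888]
ft_force: [-1.3, 0.2, 0.3]
grip_width: 0.173
[507.65980382 183.17235891  62.14834199] [-1.31160092  0.17480355  0.3236396 ] [-0.0441407   0.04194364  0.00535014]
```

View pics/w12.png

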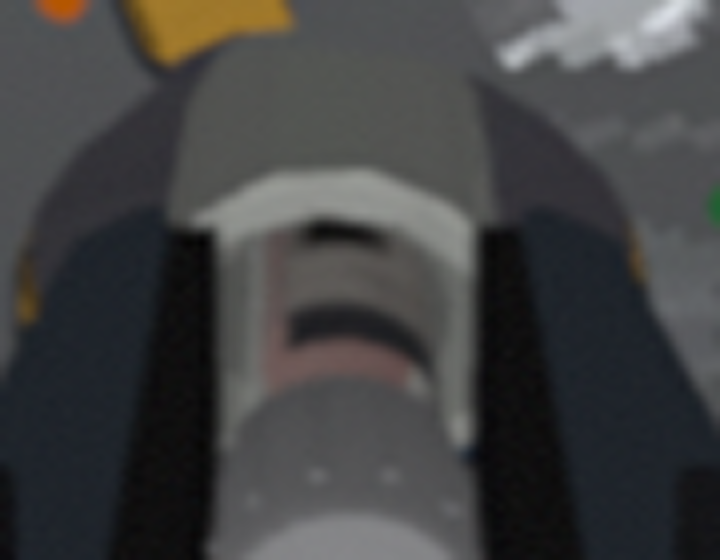

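```bash
python3 -m inch '[[-1,4,0,0,0,0,0],[-1,4,0,0,0,0,0],[-1,0,0,0,0,0,0]]' 15
```

```text
clock: 12.8
tool_pos: [507.8, 183.2, 54.4]
orientation: [2.329, 1.57, -2.835]
ft_force: [0.7, 0.3, -1.3]
grip_width: 0.175
```

```bash
python3 -m inch '[[-1,1.5,0,0,0,0,0],[-1,1.5,0,0,0,0,0],[-1,0,0,0,0,0,0]]' 15
```

```text
clock: 13.18
tool_pos: [508.0, 183.3, 51.6]
orientation: [2.442, 1.571, -2.722]
ft_force: [1.2, 0.0, 0.6]
grip_width: 0.17
```

```bash
python3 -m inch '[[-1,1.5,0,0,0,0,0],[-1,1.5,0,0,0,0,0],[-1,0,0,0,0,0,0]]' 15
```

```text
clock: 13.55
tool_pos: [507.9, 183.3, 48.6]
orientation: [2.276, 1.571, -2.888]
ft_force: [-0.8, 0.4, -0.2]
grip_width: 0.175
```

```bash
python3 -m inch '[[-1,1,0,0,0,0,0],[-1,1,0,0,0,0,0],[-1,0,0,0,0,0,0]]' 15
```

```text
clock: 13.92
tool_pos: [509.1, 183.4, 47.8]
orientation: [-0.975, 1.568, 0.145]
ft_force: [-1.0, -1.5, 17.8]
grip_width: 0.18
```

```bash
python3 -m inch '[[-1,1,0,0,0,0,0],[-1,1,0,0,0,0,0],[-1,0,0,0,0,0,0]]' 15
```

```text
clock: 14.3
tool_pos: [509.4, 183.4, 46.0]
orientation: [-0.979, 1.568, 0.141]
ft_force: [-0.9, -1.2, 21.3]
grip_width: 0.176
```

```bash
python3 -m inch '[[-1,-1,0,0,0,0,0],[-1,0,0,0,0,0,0]]' 15
python3 -c "
from h import *
s=read_state();print(s['tool_pos'],s['ft_force'],s['ft_torque'])
p=read_camera('side');f=p['frame'].copy();cv2.imwrite('pics/s13.png',cv2.resize(f[140:210,290:350],None,fx=10,fy=8,interpolation=cv2.INTER_CUBIC))
T=s['tool_pos']
for z in (60,66,76,100):print(z,proj(p,(511.5,181,z)))
p=read_camera('wrist');f=p['frame'].copy();cv2.imwrite('pics/w13.png',cv2.resize(f[190:310,260:390],None,fx=6,fy=5,interpolation=cv2.INTER_CUBIC))
"
```

```text
clock: 14.55
tool_pos: [508.6, 183.3, 46.3]
orientation: [-1.02, 1.569, 0.1]
ft_force: [-0.0, -1.6, 10.4]
grip_width: 0.171
[508.57109524 183.30551061  46.25378823] [-0.04037172 -1.64837976 10.39482115] [-0.31451152 -0.02099688 -0.00273534]
60 [317.17525188 186.46160643]
66 [317.11367258 184.40735714]
76 [317.01053594 180.96677917]
100 [316.7604033  172.62250077]
```

View pics/s13.png

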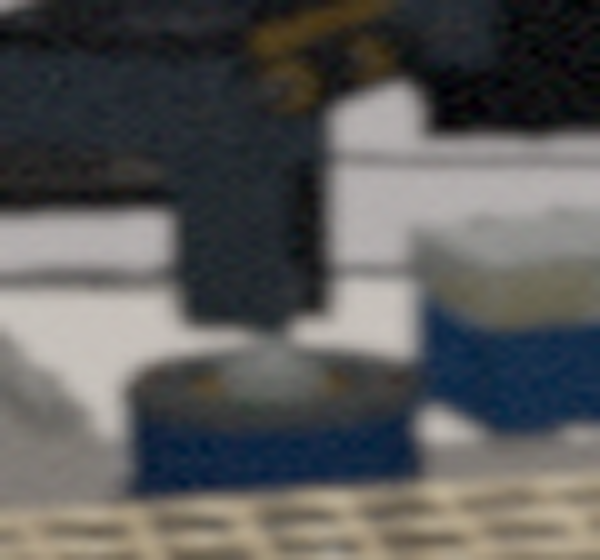

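View pics/w13.png

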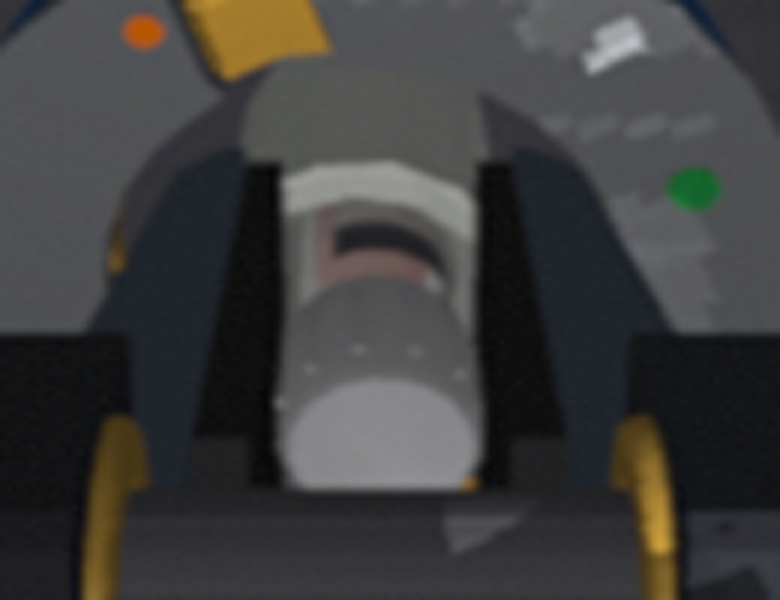

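```bash
python3 -m inch '[[-1,-0.8,0,0,0,0,0],[0.2,0,0,0,0,0,0],[0.2,0,0,0,0,0,0],[0.2,0,0,0,0,0,0],[0.2,0,0,0,0,0,0],[0.2,0,0,0,0,0,0],[0.2,-20,0,0,0,0,0],[0.2,-40,0,0,0,0,0],[0.2,-50,0,0,0,0,0],[0.2,0,0,0,0,0,0]]' 15
python3 -c "
from h import *
s=read_state();print(s['tool_pos'],s['ft_force'],s['joints'])
p=read_camera('wrist');f=p['frame'].copy();cv2.imwrite('pics/w14.png',f)
T=s['tool_pos']
print(proj(p,(510.2,181.6,100)),proj(p,(510.2,181.6,66)),proj(p,(510.2,181.6,60)))
"
```

```text
clock: 15.9
tool_pos: [510.1, 183.8, 160.0]
orientation: [-0.883, 1.564, 0.237]
ft_force: [0.3, 0.3, -0.3]
grip_width: 0.598
[510.11033137 183.82630569 159.99742857] [ 0.29382062  0.28113895 -0.31415092] [ 2.35731031e-01  3.98162849e-01  1.58430227e+00  1.17786352e-05
  1.15280641e+00 -8.84324976e-01]
[319.10503686 201.6432806 ] [319.32486953 189.40908258] [319.35892068 187.51405755]
```

View pics/w14.png

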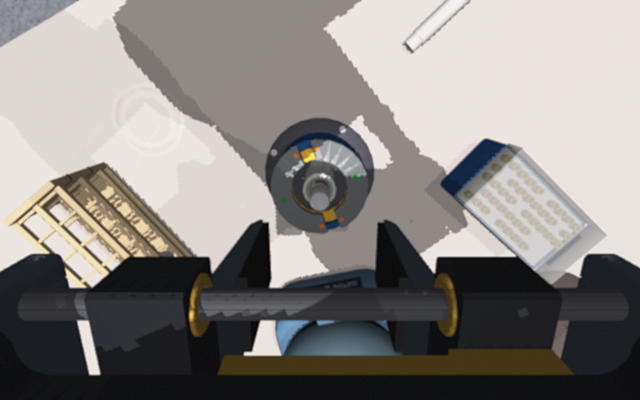

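```bash
python3 - <<'E'
from h import *
f=cv2.imread("pics/w14.png")
cv2.imwrite("pics/w14a.png",cv2.resize(f[130:240,260:380],None,fx=6,fy=5,interpolation=cv2.INTER_CUBIC))
s=read_state();R=RR(s["orientation"]);print(R.round(4))
E
```

```text
[[ 3.100e-03 -9.001e-01  4.356e-01]
 [ 8.000e-04  4.356e-01  9.001e-01]
 [-1.000e+00 -2.400e-03  2.000e-03]]
```

View pics/w14a.png

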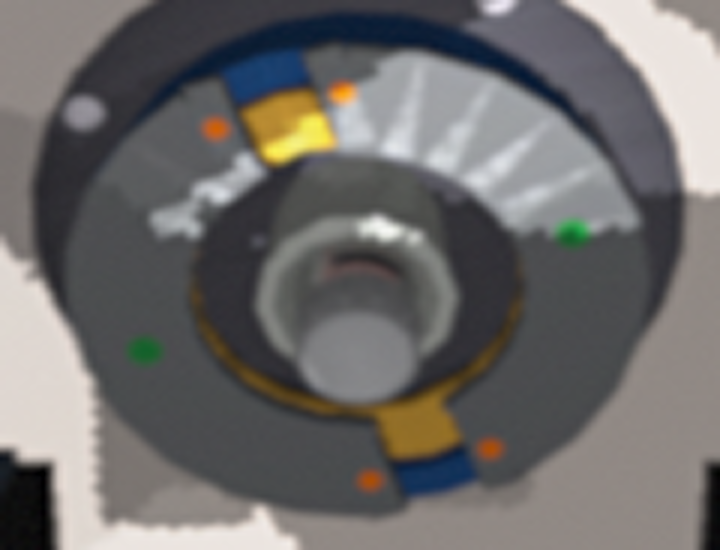

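```bash
python3 - <<'E'
from h import *
p=read_camera("wrist");s=read_state();print(s["tool_pos"])
W=lambda x,y,h:onz(p,260+(x+.5)/6-.5,130+(y+.5)/5-.5,h)
gr=[W(573,234,60),W(145,351,60)];print("green",np.mean(gr,0)[:2])
o=[W(217,129,60),W(344,93,60),W(371,481,60),W(490,449,60)];print("or",np.mean(o,0)[:2]);a=o[0]+o[1]-o[2]-o[3];print(np.degrees(np.arctan2(a[1],a[0])))
g=gr[0]-gr[1];print(np.degrees(np.arctan2(g[1],g[0]))-90)
print("well",W(358,300,66)[:2],"cap",W(358,355,100)[:2])
# hood from top now unobstructed?
E
```

```text
[508.01091549 183.27695209 156.6642604 ]
green [508.66058875 180.98199732]
or [508.73193327 181.04001215]
172.83632269837756
-7.035344952754414
well [508.33477372 181.35400012] cap [507.54656051 182.00692618]
```

```bash
python3 -m inch '[[0.5,-5,-10,-25,0,0,0],[0.5,0,-18,-48.7,0,0,0],[0.5,0,-18,-48.7,0,0,0],[0.5,0,-18,-48.7,0,0,0],[0.5,0,-18,-48.7,0,0,0],[0.5,0,-18,-48.7,0,0,0],[0.5,0,-18,-48.7,0,0,0],[0.5,0,-18,-48.7,0,0,0],[0.5,0,-18,-48.7,0,0,0],[0.5,0,-18,-48.7,0,0,0],[0.5,0,-8,-24,0,0,0],[0.5,0,0,0,-0.18,0,0],[0.5,0,0,0,0,0,0],[0.5,0,0,0,0,0,0],[0.5,0,0,0,0,0,0]]' 15
python3 -c "
from h import *
p=read_camera('wrist');f=p['frame'].copy();cv2.imwrite('pics/w15.png',f)
s=read_state();print(s['tool_pos'],s['ft_force'],s['joints']);R=RR(s['orientation']);print(R.round(4),p['xyz'])
for q in cut_out(p,'hood_center')[:2]: print(q['conf'],q['box'])
print(proj(p,(457.5,-332.7,68)),proj(p,(461.1,-335.8,68)))
print([onz(p,u,v,68) for u,v in ((322,189),)])
"
```

```text
clock: 17.88
tool_pos: [457.7, -333.3, 161.3]
orientation: [1.05, 1.57, 2.348]
ft_force: [0.2, -0.0, 0.1]
grip_width: 0.749
[ 457.75799224 -333.40942953  161.43495075] [0.83183399 0.66877155 0.50504582] [-7.34922302e-01  4.32387779e-01  1.51874964e+00 -2.93650126e-05
  1.19066461e+00 -2.03358843e+00]
[[-2.000e-04 -9.632e-01  2.688e-01]
 [ 1.000e-04  2.688e-01  9.632e-01]
 [-1.000e+00  2.000e-04  1.000e-04]] [ 378.52711525 -310.48512767  363.25531062]
0.63 [301.1, 144.9, 342.2, 211.4]
[322.32184938 188.4217911 ] [319.96731227 193.26013611]
[array([ 457.91942061, -333.10244099,   68.        ])]
```

View pics/w15.png

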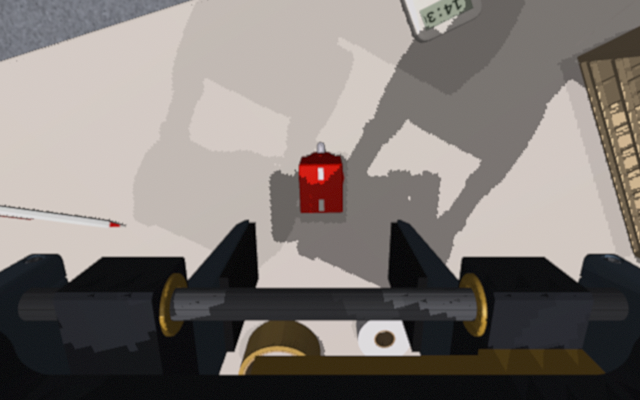

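```bash
python3 - <<'E'
from h import *
f=cv2.imread("pics/w15.png")
cv2.imwrite("pics/w15a.png",cv2.resize(f[135:225,280:370],None,fx=8,fy=6.6,interpolation=cv2.INTER_CUBIC))
E
```

```text
(no output)
```

View pics/w15a.png

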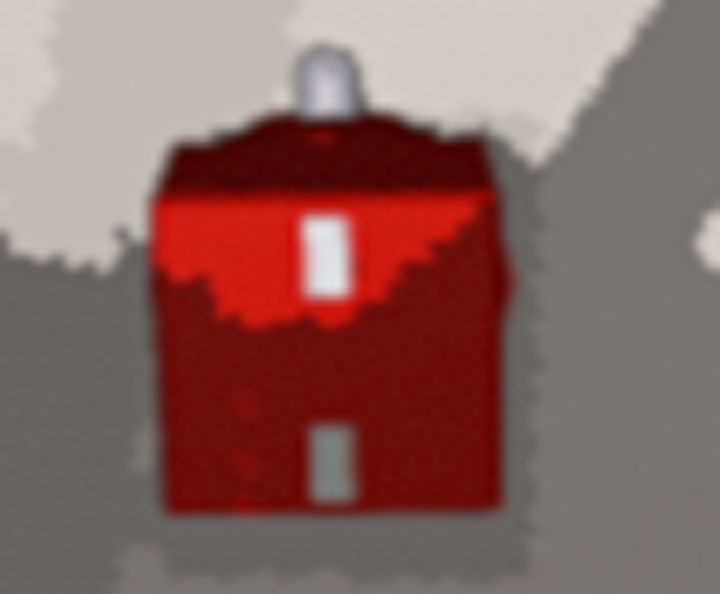

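```bash
python3 - <<'E'
from h import *
p=read_camera("wrist");s=read_state();T=s["tool_pos"];R=RR(s["orientation"])
W=lambda x,y,h=68:onz(p,280+(x+.5)/8-.5,135+(y+.5)/6.6-.5,h)
c=[W(152,195),W(495,192),W(502,508),W(165,512)];C=np.mean(c,0)
A=lambda d:np.degrees(np.arctan2(d[1],d[0]))
print(C,[A(c[0]-c[3]),A(c[1]-c[2]),A(c[1]-c[0])-90,A(c[2]-c[3])-90],A(W(327,257)-W(333,463)))
print([np.linalg.norm(c[i]-c[i-1]).round(1) for i in range(4)])
print("pin tip",W(327,45,6), T,"off tool y,z",(R.T@(C-T))[1:])
E
```

```text
[ 457.19503086 -334.27200462   68.        ] [np.float64(165.26545622895233), np.float64(166.34207476113085), np.float64(-14.925273761415482), np.float64(-14.675536245102904)] 165.69934221181248
[np.float64(42.6), np.float64(35.9), np.float64(42.4), np.float64(36.7)]
pin tip [ 426.99665968 -326.35645469    6.        ] [ 457.76606118 -333.55099504  161.54052665] off tool y,z [ 0.3574653  -0.84536066]
```

```bash
python3 -m inch '[[0.5,30,0.4,-0.8,-0.02,0,0],[0.5,40,0,0,0,0,0],[0.5,40,0,0,0,0,0],[0.5,30,0,0,0,0,0],[0.5,15,0,0,0,0,0],[0.5,0,0,0,0,0,0]]' 15
python3 -c "
from h import *
p=read_camera('wrist');f=p['frame'].copy();cv2.imwrite('pics/w16.png',f)
s=read_state();print(s['tool_pos'],s['ft_force'],s['joints']);R=RR(s['orientation']);print(R.round(4))
p=read_camera('side');f=p['frame'].copy();cv2.imwrite('pics/s16.png',cv2.resize(f[200:340,210:350],None,fx=5,fy=4,interpolation=cv2.INTER_CUBIC))
"
```

```text
clock: 18.77
tool_pos: [456.9, -334.2, 6.2]
orientation: [1.088, 1.57, 2.408]
ft_force: [0.7, 0.3, 0.6]
grip_width: 0.751
[ 457.38786548 -334.62168932    7.0051138 ] [-0.1810934  -0.64514281 -0.0208019 ] [-7.36960541e-01  6.38061380e-01  1.66231620e+00 -3.20549945e-05
  8.40854292e-01 -2.05681038e+00]
[[ 3.000e-04 -9.687e-01  2.483e-01]
 [-3.000e-04  2.483e-01  9.687e-01]
 [-1.000e+00 -3.000e-04 -2.000e-04]]
```

View pics/w16.png

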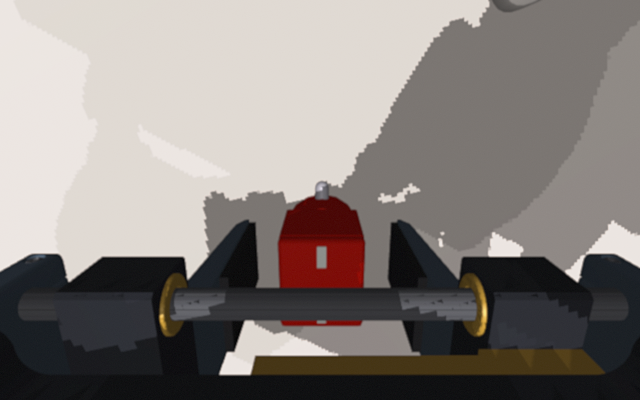

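View pics/s16.png

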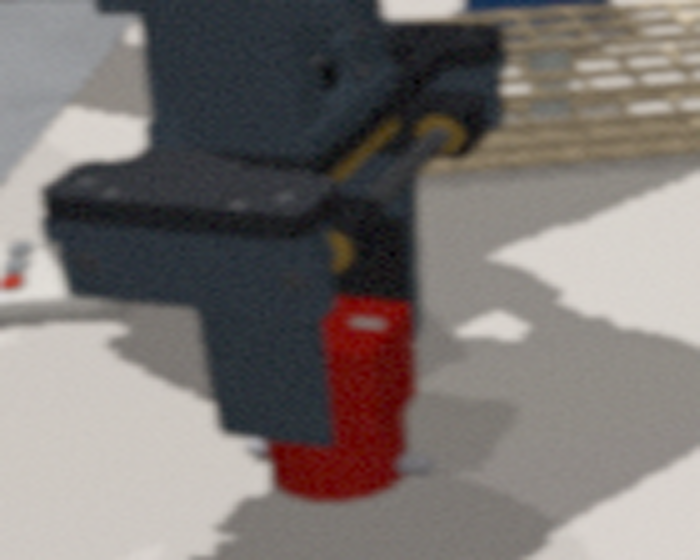

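```bash
python3 -m inch '[[0.5,5,0,0,0,0,0],[-1,0,0,0,0,0,0],[-1,0,0,0,0,0,0],[-1,0,0,0,0,0,0],[-1,0,0,0,0,0,0],[-1,0,0,0,0,0,0],[-1,0,0,0,0,0,0],[-1,0,0,0,0,0,0]]' 40
python3 -c "
from h import *
p=read_camera('wrist');f=p['frame'].copy();cv2.imwrite('pics/w17.png',f)
s=read_state();print(s['tool_pos'],s['ft_force'],s['ft_torque']);R=RR(s['orientation']);print(R.round(4))
"
```

```text
clock: 19.88
tool_pos: [457.2, -334.5, 1.6]
orientation: [-2.223, 1.571, -0.903]
ft_force: [-1.1, -0.8, 4.4]
grip_width: 0.413
[ 457.19279818 -334.50686137    1.62130199] [-0.75831074 -0.49147033  4.96498512] [ 0.05245183  0.0723216  -0.01453068]
[[ 2.000e-04 -9.687e-01  2.481e-01]
 [-2.000e-04  2.481e-01  9.687e-01]
 [-1.000e+00 -2.000e-04 -2.000e-04]]
```

View pics/w17.png

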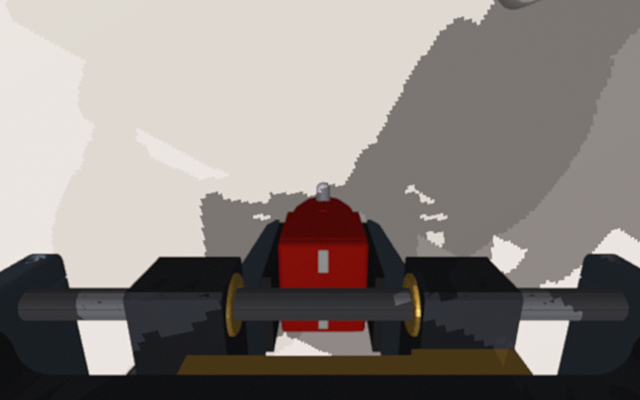

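```bash
python3 -m inch '[[-1,-5,0,0,0,0,0],[-1,-30,0,0,0,0,0],[-1,-50,0,0,0,0,0],[-1,-50,0,0,0,0,0],[-1,-30,0,0,0,0,0],[-1,0,4,23,0,0,0],[-1,0,7,50,0,0,0],[-1,0,7,50,0,0,0],[-1,0,7,50,0,0,0],[-1,0,7,50,0,0,0],[-1,0,7,50,0,0,0],[-1,0,7,50,0,0,0],[-1,0,7,50,0,0,0],[-1,0,7,50,0,0,0],[-1,0,7,50,0,0,0],[-1,0,7,30,0,0,0],[-1,0,3,10,0,0,0],[-1,0,0,0,-0.128,0,0],[-1,0,0,0,0,0,0],[-1,0,0,0,0,0,0]]' 40
python3 -c "
from h import *
p=read_camera('wrist');f=p['frame'].copy();cv2.imwrite('pics/w18.png',f)
s=read_state();print(s['tool_pos'],s['ft_force'],s['joints']);R=RR(s['orientation']);print(R.round(4),np.degrees(np.arctan2(R[1,2],R[0,2])))
p=read_camera('side');f=p['frame'].copy();cv2.imwrite('pics/s18.png',cv2.resize(f[100:220,250:390],None,fx=5,fy=5,interpolation=cv2.INTER_CUBIC))
"
```

```text
clock: 22.42
tool_pos: [509.5, 181.1, 166.3]
orientation: [2.015, 1.57, -2.823]
ft_force: [0.5, 0.8, -1.6]
grip_width: 0.412
[509.60706492 181.14412879 166.3252581 ] [ 0.36589602  0.29076441 -2.09365029] [ 2.31142554e-01  3.92629168e-01  1.57335620e+00 -5.39013819e-05
  1.17606690e+00 -1.21382586e+00]
[[-4.000e-04 -9.921e-01  1.255e-01]
 [-2.000e-04  1.255e-01  9.921e-01]
 [-1.000e+00  4.000e-04 -2.000e-04]] 82.79178254654717
```

View pics/w18.png

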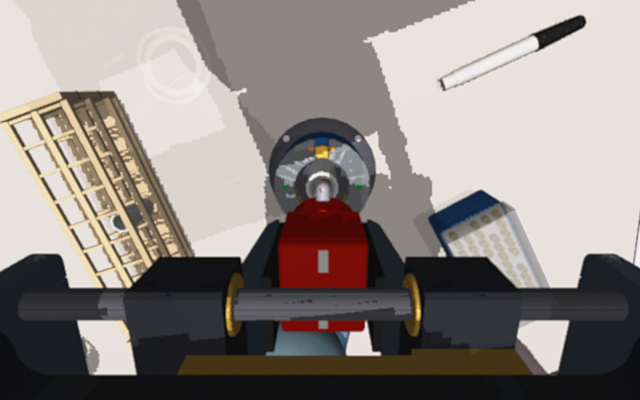

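View pics/s18.png

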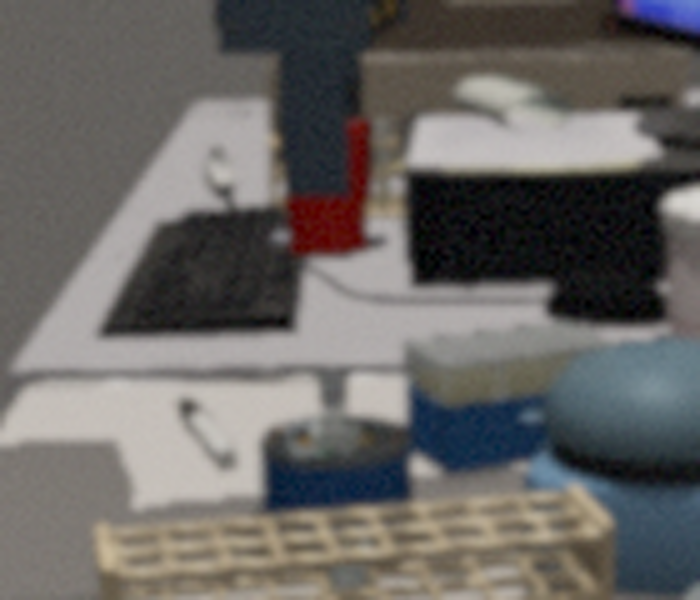

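```bash
python3 - <<'E'
from h import *
f=cv2.imread("pics/w18.png")
cv2.imwrite("pics/w18a.png",cv2.resize(f[110:260,250:390],None,fx=5.5,fy=4,interpolation=cv2.INTER_CUBIC))
p=read_camera("side");f=p["frame"]
cv2.imwrite("pics/s18a.png",cv2.resize(f[130:210,290:350],None,fx=10,fy=7,interpolation=cv2.INTER_CUBIC))
E
```

```text
(no output)
```

View pics/w18a.png

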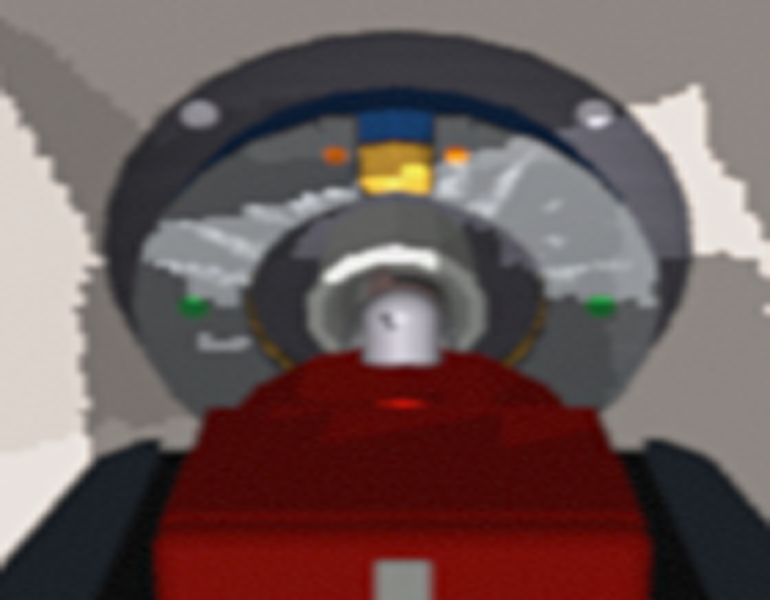

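View pics/s18a.png

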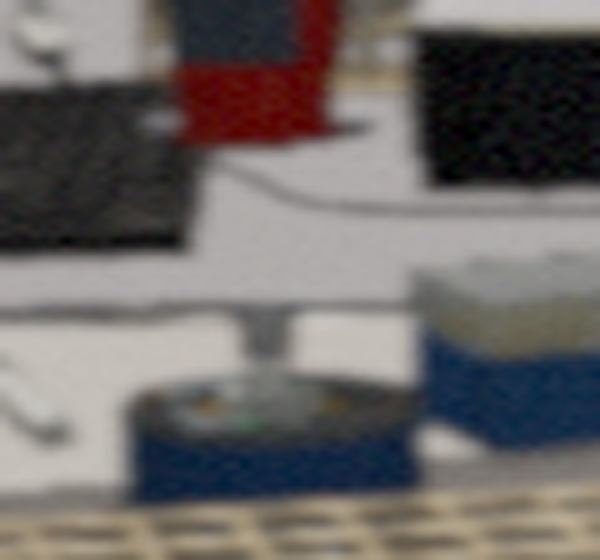

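```bash
python3 - <<'E'
from h import *
p=read_camera("wrist");s=read_state();T=s["tool_pos"];R=RR(s["orientation"]);print(T)
U=lambda x,y:(250+(x+.5)/5.5-.5,110+(y+.5)/4-.5)
def off(x,y,h): return (R.T@(onz(p,*U(x,y),h)-T))[1:].round(2)
print("green",off(194,306,60),off(600,306,60),"orange",off(335,156,60),off(456,155,60),"slot end",off(395,110,54))
print("pin tip",off(400,286,166.3+4.4),"pin tip top edge",off(400,286,166.3+8.4))
for X in [T+32*R[:,1]+[0,0,4.4],T+[0,0,66]+19*R[:,1]]: print(proj(p,X))
print("roof edge near", off(403,540,166.3-1.6+68))
q=read_camera("side")
for z in (170.7,): print("pins side",proj(q,T-32*R[:,1]+[0,0,4.4]),proj(q,T+32*R[:,1]+[0,0,4.4]))
for X in [(510,181.7,60),(510+42.5,181.7,57),(510-42.5,181.7,57)]: print(proj(q,X))
E
```

```text
[509.80103253 181.37141517 166.47614744]
green [ -1.32 -32.69] [-1.32 32.98] orange [32.2  -9.56] [32.42  9.42] slot end [41.3  -0.16]
pin tip [31.67  0.69] pin tip top edge [32.7  0.7]
[321.09589174 180.64236058]
[320.56060071 248.03358299]
roof edge near [20.64  0.95]
pins side [327.1006146  147.25450229] [303.74693784 147.20117689]
[316.64622803 186.40003252]
[331.82014782 187.11452962]
[301.55556289 187.73253646]
```

```bash
python3 -m inch '[[-1,15,-1.3,-0.3,0,0,0],[-1,30,0,0,0,0,0],[-1,30,0,0,0,0,0],[-1,15,0,0,0,0,0],[-1,0,0,0,0,0,0],[-1,0,0,0,0,0,0]]' 40
python3 -c "
from h import *
p=read_camera('wrist');f=p['frame'].copy();cv2.imwrite('pics/w19.png',cv2.resize(f[160:280,250:390],None,fx=5.5,fy=5,interpolation=cv2.INTER_CUBIC))
s=read_state();print(s['tool_pos'],s['ft_force'],s['ft_torque']);R=RR(s['orientation']);print(R.round(4),np.degrees(np.arctan2(R[1,2],R[0,2])))
p=read_camera('side');f=p['frame'].copy();cv2.imwrite('pics/s19.png',cv2.resize(f[130:210,280:360],None,fx=9,fy=7,interpolation=cv2.INTER_CUBIC))
"
```

```text
clock: 23.42
tool_pos: [511.6, 181.3, 77.2]
orientation: [-1.221, 1.57, 0.227]
ft_force: [-0.4, 0.9, -1.7]
grip_width: 0.415
[511.77438552 181.35658991  77.41560929] [ 0.41483395  0.1818251  -1.26112839] [-0.00414922  0.02228134 -0.04532868]
[[ 1.500e-03 -9.925e-01  1.225e-01]
 [ 3.000e-04  1.225e-01  9.925e-01]
 [-1.000e+00 -1.500e-03  5.000e-04]] 82.96639636068413
```

View pics/w19.png

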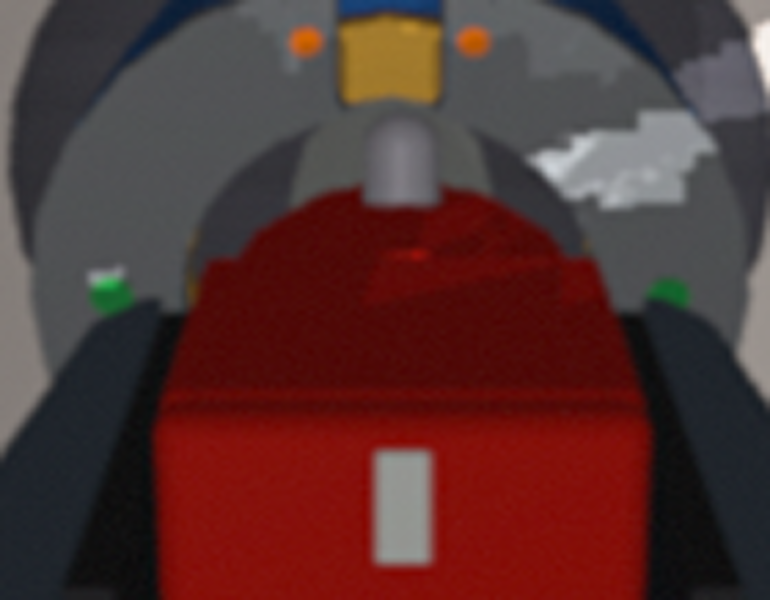

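View pics/s19.png

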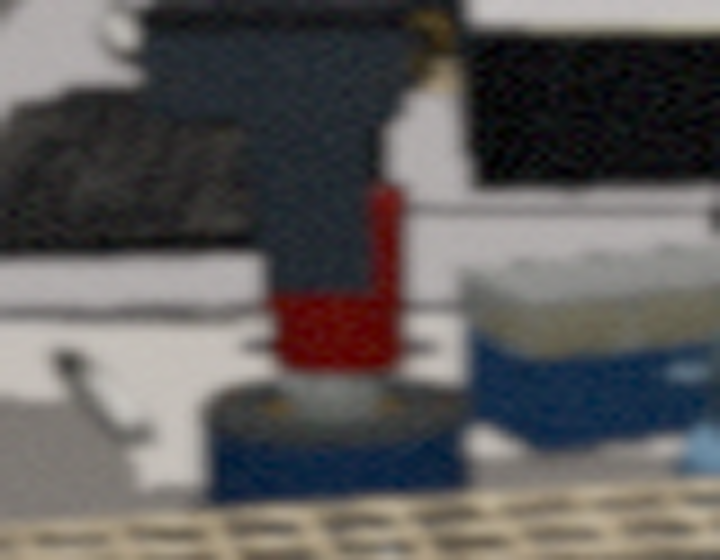

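```bash
python3 -m inch '[[-1,6,0,-1.3,0,0,0],[-1,6,0,0,0,0,0],[-1,0,0,0,0,0,0]]' 40
python3 -c "
from h import *
p=read_camera('wrist');f=p['frame'].copy();cv2.imwrite('pics/w20.png',cv2.resize(f[160:280,250:390],None,fx=5.5,fy=5,interpolation=cv2.INTER_CUBIC))
s=read_state();print(s['tool_pos'],s['ft_force'],s['ft_torque']);R=RR(s['orientation']);print(R[:,0].round(4),np.degrees(np.arctan2(R[1,2],R[0,2])))
p=read_camera('side');f=p['frame'].copy();cv2.imwrite('pics/s20.png',cv2.resize(f[130:210,280:360],None,fx=9,fy=7,interpolation=cv2.INTER_CUBIC))
"
```

```text
clock: 23.9
tool_pos: [510.5, 179.8, 64.0]
orientation: [1.945, 1.57, -2.89]
ft_force: [-0.6, 0.2, -1.1]
grip_width: 0.417
[510.72379579 179.83121903  64.23934171] [-0.32060273 -0.21367742 -1.07072658] [0.06546633 0.03672943 0.01252594]
[-6.e-04 -1.e-04 -1.e+00] 82.96275778741608
```

View pics/w20.png

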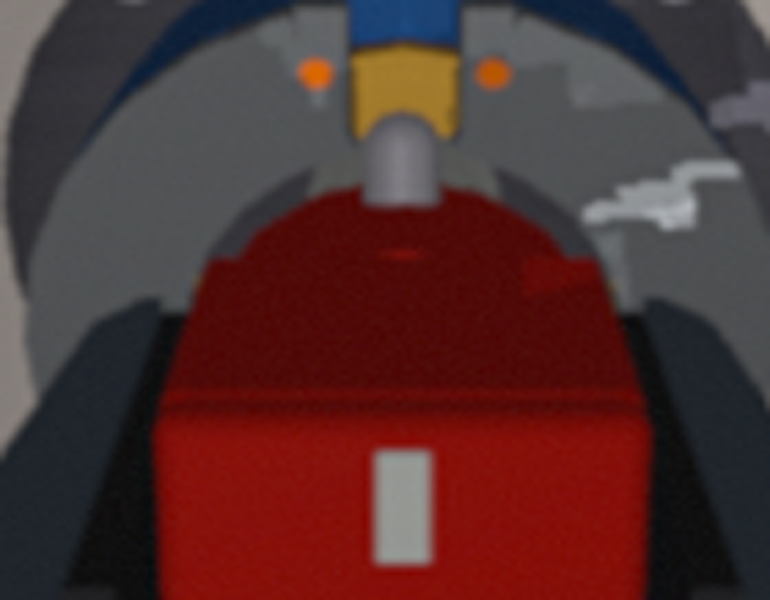

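View pics/s20.png

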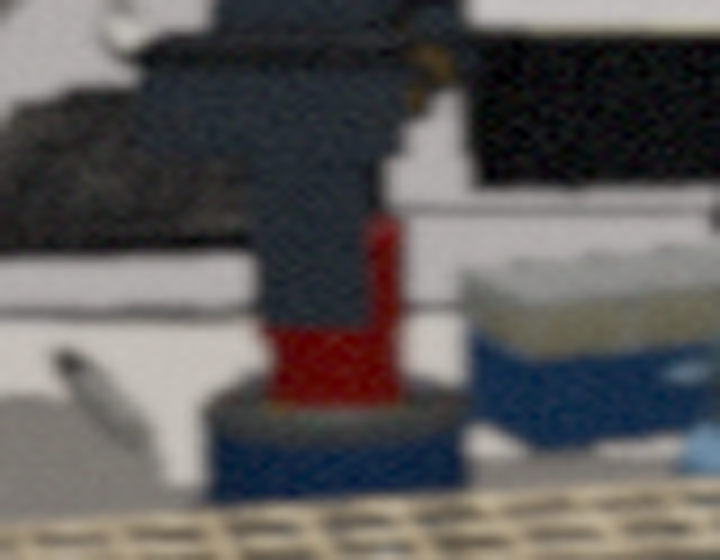

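```bash
python3 -m inch '[[-1,3,-0.5,0.2,0,0,0],[-1,3,0,0,0,0,0],[-1,0,0,0,0,0,0]]' 40
python3 -c "
from h import *
p=read_camera('wrist');f=p['frame'].copy();cv2.imwrite('pics/w21.png',cv2.resize(f[160:280,250:390],None,fx=5.5,fy=5,interpolation=cv2.INTER_CUBIC))
s=read_state();print(s['tool_pos'],s['ft_force'],s['ft_torque']);R=RR(s['orientation']);print(R[:,0].round(4),np.degrees(np.arctan2(R[1,2],R[0,2])))
"
```

```text
clock: 24.38
tool_pos: [511.3, 180.0, 58.3]
orientation: [1.984, 1.57, -2.851]
ft_force: [-0.5, 0.2, -1.1]
grip_width: 0.412
[511.34574331 180.00803403  58.38260743] [-0.0377623   0.65113447 -0.92462787] [ 0.01455557  0.01275989 -0.00199796]
[-3.e-04 -1.e-04 -1.e+00] 82.96416575729101
```

View pics/w21.png

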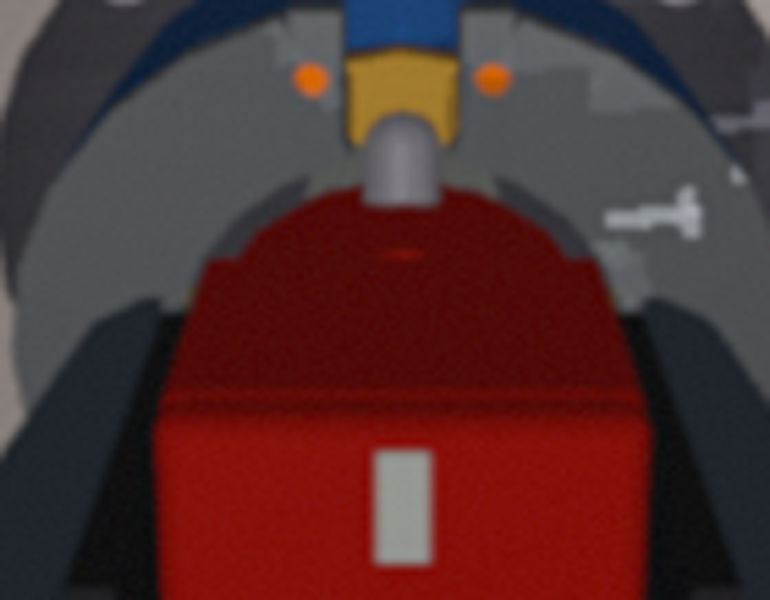

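```bash
python3 -m inch '[[-1,2.5,0.4,0,0,0,0],[-1,2.5,0,0,0,0,0],[-1,0,0,0,0,0,0]]' 40
python3 -c "
from h import *
s=read_state();print(s['tool_pos'],s['ft_force'],s['ft_torque'])
"
```

```text
clock: 24.8
tool_pos: [510.9, 180.0, 53.3]
orientation: [1.94, 1.57, -2.895]
ft_force: [-1.2, -0.4, -0.8]
grip_width: 0.413
[510.87429504 180.01733719  53.28448499] [-1.21923451 -0.36853101 -0.83737767] [ 0.01554073  0.05886923 -0.02319054]
```

```bash
python3 -m inch '[[-1,2,0,0,0,0,0],[-1,1,0,0,0,0,0],[-1,0,0,0,0,0,0]]' 40
python3 -c "
from h import *
s=read_state();print(s['tool_pos'],s['ft_force'],s['ft_torque'])
"
```

```text
clock: 25.18
tool_pos: [511.2, 180.1, 50.5]
orientation: [-1.234, 1.571, 0.214]
ft_force: [0.2, 0.1, 1.7]
grip_width: 0.416
[511.16262126 180.11396873  50.54607502] [0.21439947 0.0579469  1.74576879] [ 0.05842656 -0.04224087  0.03644567]
```

```bash
python3 -m inch '[[-1,2,0,0,0,0,0],[-1,2,0,0,0,0,0],[-1,1.5,0,0,0,0,0],[-1,0,0,0,0,0,0],[-1,0,0,0,0,0,0]]' 40
python3 -c "
from h import *
s=read_state();print(s['tool_pos'],s['ft_force'],s['ft_torque'])
"
```

```text
clock: 25.8
tool_pos: [511.2, 180.1, 45.1]
orientation: [-1.161, 1.571, 0.287]
ft_force: [1.5, -0.3, 3.3]
grip_width: 0.414
[511.15329035 180.10164042  45.07699996] [ 1.45971352 -0.32372874  3.32581285] [ 0.03826247 -0.04697156  0.04408417]
```

```bash
python3 -m inch '[[-1,1,0,0,0,0,0],[-1,0.5,0,0,0,0,0],[-1,0,0,0,0,0,0]]' 40
python3 -c "
from h import *
p=read_camera('wrist');f=p['frame'].copy();cv2.imwrite('pics/w22.png',cv2.resize(f[160:280,250:390],None,fx=5.5,fy=5,interpolation=cv2.INTER_CUBIC))
s=read_state();print(s['tool_pos'],s['ft_force'],s['ft_torque'])
p=read_camera('side');f=p['frame'].copy();cv2.imwrite('pics/s22.png',cv2.resize(f[130:210,280:360],None,fx=9,fy=7,interpolation=cv2.INTER_CUBIC))
"
```

```text
clock: 26.18
tool_pos: [511.1, 180.1, 43.5]
orientation: [-1.322, 1.571, 0.126]
ft_force: [0.7, 1.2, 3.7]
grip_width: 0.414
[511.13586938 180.10062811  43.55558008] [0.92973447 1.21121647 3.5507632 ] [ 0.08179304 -0.16430983 -0.04529145]
```

View pics/w22.png

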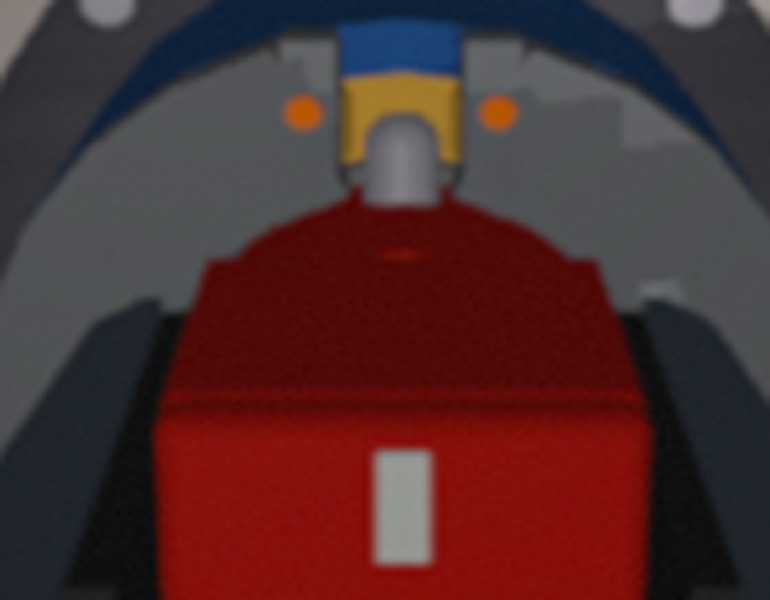

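View pics/s22.png

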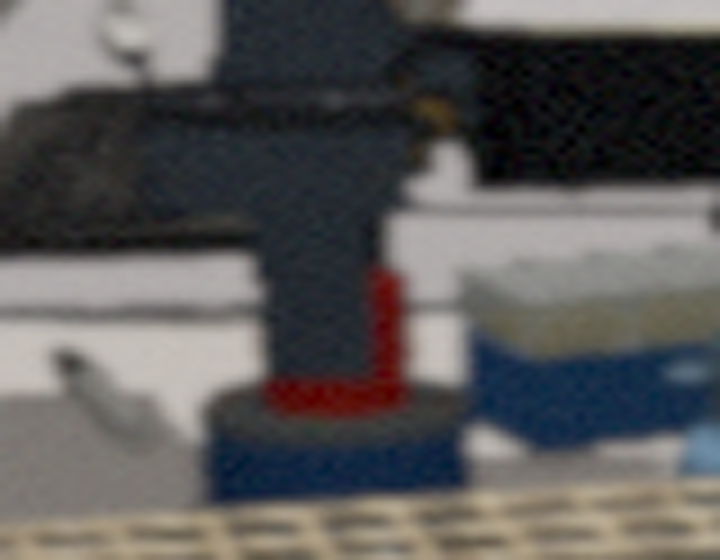

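```bash
python3 - <<'E'
from h import *
t=read_camera("top");q=read_camera("side")
for z in (60,100,140):
    c=onz(t,256,124,z); print(z,c,proj(q,c), [onz(t,u,v,z)[:2].round() for u,v in ((230,160),(282,124),(256,148),(235,125))])
cv2.imwrite("pics/s23.png",cv2.resize(q["frame"][120:230,290:440],None,fx=5,fy=5))
w=read_camera("wrist");cv2.imwrite("pics/w23.png",w["frame"])
E
```

```text
60 [702.34633029 120.98330723  60.        ] [388.68704445 191.57077969] [array([603., 183.]), array([704.,  53.]), array([637., 118.]), array([698., 176.])]
100 [688.62270715 114.51845169 100.        ] [384.26930092 177.7589522 ] [array([593., 174.]), array([691.,  49.]), array([626., 111.]), array([684., 168.])]
140 [674.899084   108.05359615 140.        ] [379.68073726 163.41306515] [array([583., 166.]), array([677.,  45.]), array([614., 105.]), array([671., 159.])]
```

View pics/s23.png

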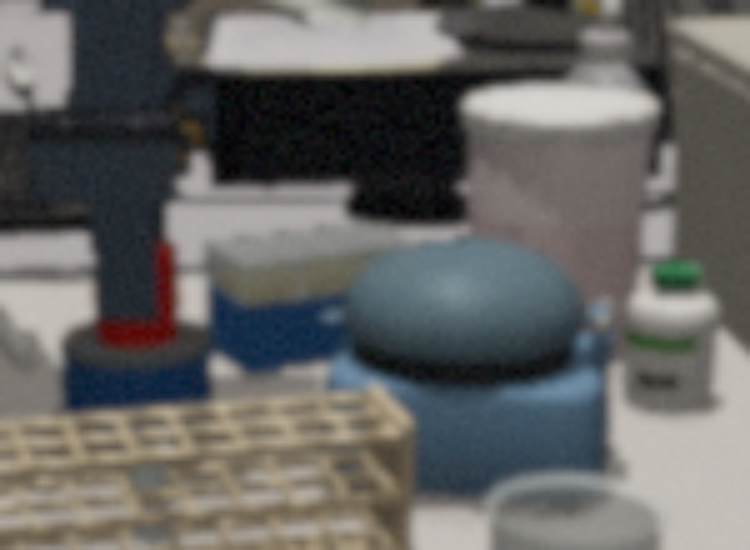

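The pins are seated in the slots and the hood is pressed to about 48 mm pin height. The gripper body will clear the centrifuge, whose top is at about 125 mm, so I'll start the clockwise twist.

```bash
python3 -m inch '[[-1,0,0,0,0.1,0,0],[-1,0,0,0,0.12,0,0],[-1,0,0,0,0.12,0,0],[-1,0,0,0,0,0,0]]' 45
python3 -c "
from h import *
p=read_camera('wrist');f=p['frame'].copy();cv2.imwrite('pics/w24.png',cv2.resize(f[160:280,250:390],None,fx=5.5,fy=5,interpolation=cv2.INTER_CUBIC))
s=read_state();print(s['tool_pos'],s['ft_force'],s['ft_torque']);R=RR(s['orientation']);print(R[:,0].round(4),np.degrees(np.arctan2(R[1,2],R[0,2])))
"
```

```text
clock: 26.92
tool_pos: [511.1, 180.2, 43.6]
orientation: [-0.591, 1.571, 0.517]
ft_force: [0.8, 0.7, 4.0]
grip_width: 0.416
[511.13244864 180.13306843  43.55198101] [0.72976033 1.28364084 4.10937426] [ 0.3176298  -0.25610781  0.08421677]
[ 2.e-04  1.e-04 -1.e+00] 63.639028396721116
```

View pics/w24.png

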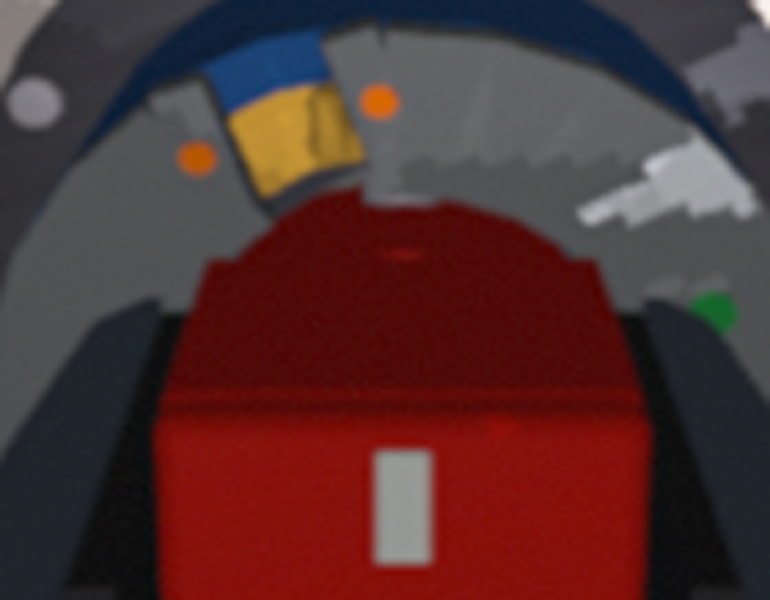

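The pin has passed under the ledge. Continuing the twist.

```bash
python3 -m inch '[[-1,0,0,0,0.12,0,0],[-1,0,0,0,0.12,0,0],[-1,0,0,0,0.12,0,0],[-1,0,0,0,0.12,0,0],[-1,0,0,0,0.12,0,0],[-1,0,0,0,0,0,0]]' 45
python3 -c "
from h import *
s=read_state();print(s['tool_pos'],s['ft_force'],s['ft_torque']);R=RR(s['orientation']);print(R[:,0].round(4),np.degrees(np.arctan2(R[1,2],R[0,2])))
"
```

```text
clock: 27.72
tool_pos: [511.2, 180.3, 43.6]
orientation: [0.237, 1.57, 0.748]
ft_force: [1.9, 2.9, 3.3]
grip_width: 0.418
[511.21857425 180.27232529  43.58794238] [1.94795721 2.8566109  3.32936701] [ 0.62076063 -0.27285312  0.16376174]
[ 3.e-04  3.e-04 -1.e+00] 29.270042978360266
```

```bash
python3 -m inch '[[-1,0,0,0,0.12,0,0],[-1,0,0,0,0.12,0,0],[-1,0,0,0,0.12,0,0],[-1,0,0,0,0.1,0,0],[-1,0,0,0,0,0,0],[-1,0,0,0,0,0,0]]' 45
python3 -c "
from h import *
p=read_camera('wrist');f=p['frame'].copy();cv2.imwrite('pics/w25.png',cv2.resize(f[160:280,250:390],None,fx=5.5,fy=5,interpolation=cv2.INTER_CUBIC))
s=read_state();print(s['tool_pos'],s['ft_force'],s['ft_torque']);R=RR(s['orientation']);print(R[:,0].round(4),np.degrees(np.arctan2(R[1,2],R[0,2])))
"
```

```text
clock: 28.48
tool_pos: [511.6, 180.5, 43.7]
orientation: [0.455, 1.57, 0.508]
ft_force: [2.8, 4.1, 3.9]
grip_width: 0.416
[511.65421396 180.45082836  43.69776958] [2.32183602 4.45932529 3.51089641] [ 0.92005747 -0.53375269  0.15727942]
[ 1.1e-03  6.0e-04 -1.0e+00] 3.047117278106636
```

View pics/w25.png

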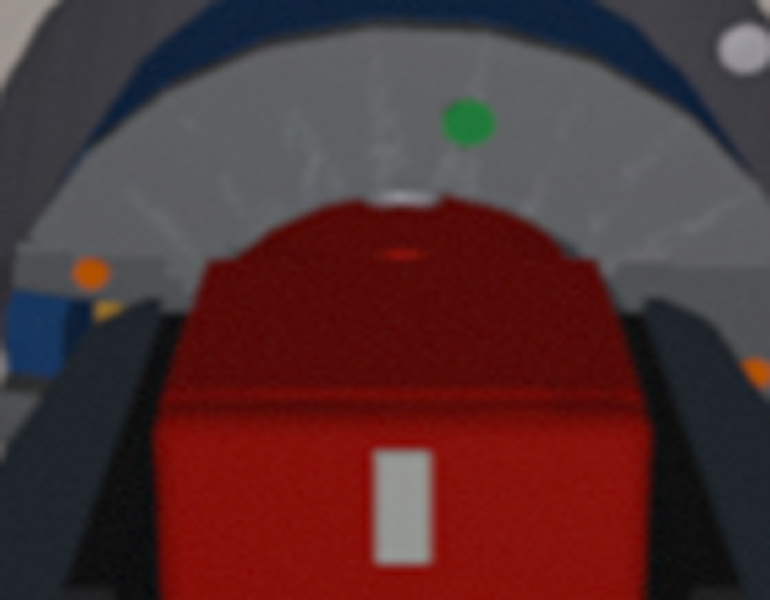

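```bash
python3 -m inch '[[-1,0,0.7,0.4,0.06,0,0],[-1,0,0,0,0.06,0,0],[-1,0,0,0,0.05,0,0],[-1,0,0,0,0,0,0],[-1,0,0,0,0,0,0]]' 45
python3 -c "
from h import *
s=read_state();print(s['tool_pos'],s['ft_force'],s['ft_torque']);R=RR(s['orientation']);print(R[:,0].round(4),np.degrees(np.arctan2(R[1,2],R[0,2])))
"
```

```text
clock: 29.15
tool_pos: [511.8, 180.8, 43.6]
orientation: [0.145, 1.57, 0.027]
ft_force: [3.6, -0.0, 3.4]
grip_width: 0.417
[511.8206052  180.77996622  43.61883362] [ 3.56271181 -0.03252422  3.44571999] [-0.03904079 -0.73582696  0.10090929]
[ 7.e-04  0.e+00 -1.e+00] -6.805030745845582
```

```bash
python3 -m inch '[[-1,0,0,0.5,0.03,0,0],[-1,0,0,0,0.02,0,0],[-1,0,0,0,0,0,0],[-1,0,0,0,0,0,0]]' 45
python3 -c "
from h import *
p=read_camera('wrist');f=p['frame'].copy();cv2.imwrite('pics/w26.png',cv2.resize(f[160:280,250:390],None,fx=5.5,fy=5,interpolation=cv2.INTER_CUBIC))
s=read_state();print(s['tool_pos'],s['ft_force'],s['ft_torque']);R=RR(s['orientation']);print(R[:,0].round(4),np.degrees(np.arctan2(R[1,2],R[0,2])))
p=read_camera('side');f=p['frame'].copy();cv2.imwrite('pics/s26.png',cv2.resize(f[130:210,280:360],None,fx=9,fy=7,interpolation=cv2.INTER_CUBIC))
p=read_camera('top');f=p['frame'].copy();cv2.imwrite('pics/t26.png',f)
"
```

```text
clock: 29.65
tool_pos: [512.0, 180.7, 43.5]
orientation: [0.215, 1.571, 0.044]
ft_force: [4.6, 0.7, 4.1]
grip_width: 0.415
[511.99216583 180.73651662  43.53857148] [3.70394833 0.4891569  4.77972701] [ 0.07063268 -0.67382534  0.11709803]
[ 1.e-04  0.e+00 -1.e+00] -9.835892404116686
```

View pics/w26.png

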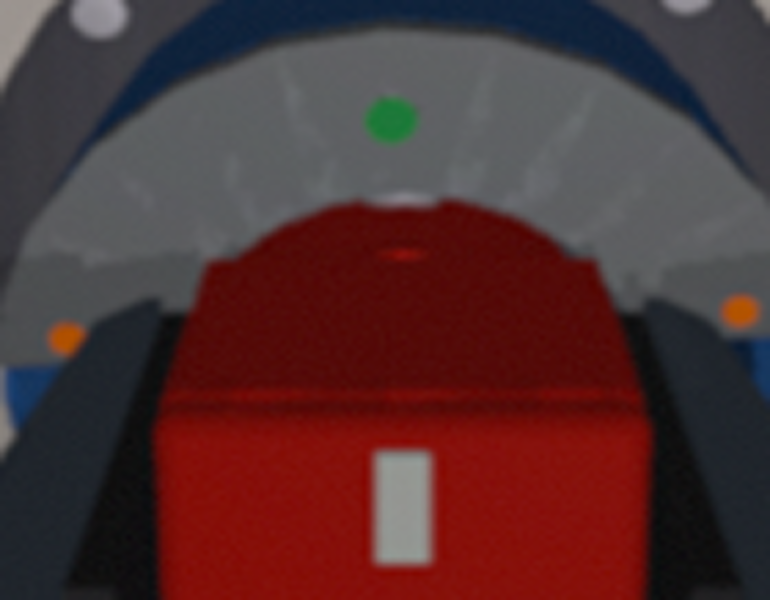

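View pics/s26.png

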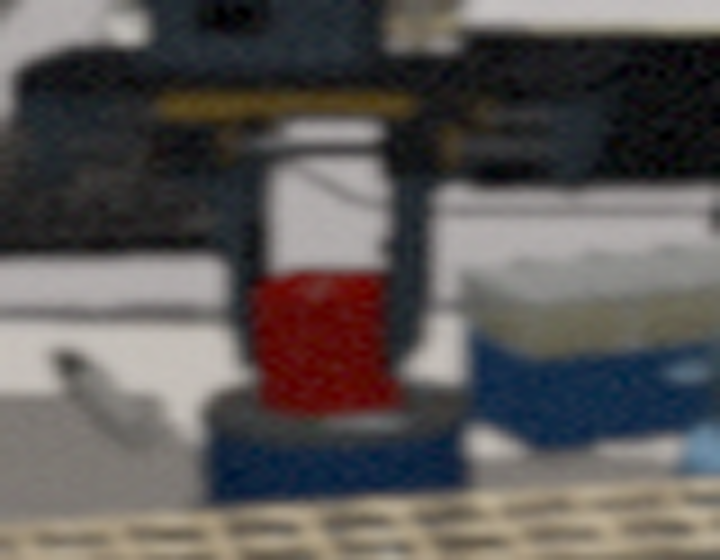

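View pics/t26.png

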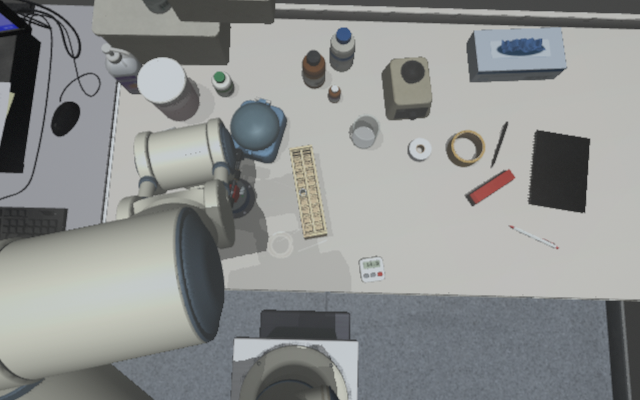

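The green dot (crop x about 391) is slightly past the hood's mark (403), so the twist is about 1.62 rad measured at the gripper. The pins are under the ledge, the beaker, roll and timer look untouched, and the grip is holding. Handing in.

```bash
python3 -c "
from h import *
p=read_camera('top')
for l in ['beaker','label_roll','timer']:
    r=cut_out(p,l)
    print(l,r[0]['box'] if r else None)
s=read_state();print(s['tool_pos'],s['grip_width'],s['clock'])
print(hand_in())
s=read_state();print(s['tool_pos'],s['ft_force'],s['clock'])
"
```

```text
beaker [350.1, 113.6, 383.4, 150.7]
label_roll [403.9, 135.2, 430.2, 165.0]
timer [359.2, 257.3, 387.0, 279.8]
[511.95155735 180.73071041  43.51672923] 0.414069699031519 30.0
the job is handed in; nothing more can be done
None
the job is handed in; nothing more can be done
```

The tube is in the well and the red hood is locked over it. I handed in at 30 s of the 72 s allowed, with the hood still gripped at 45 N; the hand-in reports no verdict.

- **Tube:** My first close on the tube caught nothing, because the real fingertips end about 30 mm short of the reported tool point. After correcting for that I gripped it by the cap and lowered it into the well until it touched the floor. The wrist force rose to about 21 N on contact, under the 30 N limit, so it was firmer than intended. I then opened the fingers and pulled away.
- **Hood, pressing:** I gripped it across the 38 mm and aligned the pins with the slots. The follower's spring was felt at the expected height. I pressed to a pin height of about 48 mm, roughly 8 mm of press.
- **Hood, twisting:** I turned it clockwise about 1.62 rad, measured at the gripper. That is a quarter turn plus the pins' play.

**Last checks:**
- The hood centre works out to about 76 mm above the vessel's underside, and the tool is vertical.
- The gripper opening is about 38 mm, which is the hood's width.
- The beaker, label roll and timer show the same outlines as at the start, to within a few pixels.

**Doubts:**
- The wrist and top cameras disagreed by about 5 mm in absolute position. I relied on relative measurements and the side view instead.
- At the end the side view showed the hood about 2 mm off-centre, with about 4 N of side load on the collar.
- The upward force, about 4 to 6 N, was slightly below the 6 N expected at the bottom.
- The twist torque of 0.12 N m matches the return spring near its stop. I saw no sharp rise that would confirm hard contact.
- The tube could not be seen under the hood for a final look.

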